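Give one cuvette its pulse: load, latch the cover, hold the pulse key

TASK

Take the blue-capped cuvette from the white rack, stand it fully down in the square nest of the pulse generator with its metal plates towards the brass contacts, and swing the smoked cover over it, pressing its front down until the catch snaps and holds it shut. Only then press the orange pulse key right down with the closed fingertips, without forcing it, and keep it down for at least two seconds; finish with the key still held down. Leave the other two cuvettes in their rack and do not disturb the clear dish beside it or the computer mouse.

Things in the scene. Friction and masses are not known exactly. Their poses are not given: they have to be found in the camera images.
- cuvette_blue: the cuvette to be pulsed: clear square body 12.5 x 12.5 mm, 42 mm tall, with a blue square cap 15.5 x 15.5 x 14 mm on top (56 mm tall in all, 16 g, loose). Origin at the centre of its underside, z up. A metal plate lies on each of its +y and -y faces. In the rack its underside is 6 mm above the desk, its top 62 mm, and it stands with its axes along the rack's (36 mm between neighbours along the rack's x, so grip it across y). Three cuvettes stand in the rack in any order.
- cuvette_white: like the blue one, with a white cap; stays in the rack
- cuvette_pink: like the blue one, with a pink cap; stays in the rack
- cuvette_rack: white rack, fixed to the desk, 132 mm (x) x 53 mm (y) x 30 mm tall; origin at the centre of its underside. Three square wells, 14.5 mm wide and 24 mm deep, at x = -36, 0 and +36 mm on its centre line
- pulse_unit: pulse generator (electroporator), fixed to the desk, 180 mm deep (x) x 210 mm wide (y), white with a dark chamber deck on its left half (+y), the console on its right half. Origin at the centre of its underside, x from its front (towards the robot) to its back, z up. Deck at z = 62 mm, console top 70 mm, sloping display at the back right up to 93 mm. Cover, nest and key move with it
- nest (a point): floor centre of the cuvette nest (x = 0, y = +48.5 mm in the unit), 32 mm above the desk, axes as the unit's. Square well 14.5 mm wide, in a 35 mm collar 6 mm above the deck with a sloping lead-in (mouth 25 mm wide, 68 mm above the desk). Brass contacts on its +y and -y sides: the cuvette's plates face them when its axes lie along these, either way round. A seated cuvette's top is at 88 mm
- cover (a joint): angle of the cover, rad: 0 shut, 1.95 fully open; it starts leaning back past upright (1.6 to 1.9). A stiff hinge (about 0.045 N m) keeps the cover where it is left. Near 0.13 its tongue meets a sprung catch in the deck; past about 0.06 the catch snaps over and pulls it to 0. This takes about 6 N pushed down at the front of the roof; a pull of about 7 N at the tab would open it again
- cover_hinge (a point): middle of the cover's hinge line, which runs along y at deck height, 37 mm behind the nest (x = +37 mm, y = +48.5 mm, z = 62 mm in the unit). This frame turns with the cover: when shut, its axes are the unit's; opening turns it about +y. In this frame the cover is a hollow smoked shell from x = -76 to 0 mm, y = -36 to +36 mm, walls from z = 0 up to the outer face of its roof at z = 31 mm. Open, the roof is the back of the cover, its front edge the top
- cover_tab (a point): middle of the upper face of the dark thumb tab at the cover's front edge (x = -81, z = +31 mm in the hinge's frame); tab 40 mm wide (y), 18 mm deep, 8 mm thick, standing 14 mm proud of the front wall
- pulse_key (a joint): travel of the orange key, m: 0 up, 0.006 fully down. A spring pushes back with 3 N at the start of the travel and 8 N at the bottom, where a solid stop lies; it springs up when let go
- key_top (a point): centre of the top face of the round orange key, 35 mm across; 80.5 mm above the desk when up, 74.5 mm when fully down. It moves down with the key. The dark bezel round it (47 mm across) reaches 73.5 mm. The key is at x = -50, y = -53.5 mm in the unit
- petri_a: clear lidded dish, 59 mm across, 13 mm tall, lying loose on the desk behind the rack, to the right of the unit; a bystander
- mouse: black computer mouse, 108 x 66 x 36 mm, lying loose to the left of the unit; a bystander

How it is judged:
By the outcome, as a careful person would: the job done as asked, in the order asked, and still so for the second after the job is handed in, while the arm keeps its last pose, push and grip.
It also fails if it takes over 72 s, if anything falls off the work surface, if the arm or the gripper's body presses on something with over 40 N, if the wrist force passes 120 N, or if a joint passes its speed limit or range.

ROBOT

A 6-joint arm with a two-finger parallel gripper is mounted at the origin on a cart in front of the work surface, level with it; the furniture and walls round the work are solid. World frame = base frame: x ahead of the robot, y to its left, z up, the work surface at z = 0. Lengths are in m, angles in rad, forces in N, time in s.
With the tool pointing down it reaches from about 0.35 to 0.975 m from the base axis. Payload 4.9 kg.
Tool frame: the origin (TCP) lies on the centre line of the jaws, within the pads' length; the fingertips stand 14 mm ahead of it and the grasp point (between the pads) lies 5 mm behind it; y points along the fingers, z is the direction in which the jaws open and shut, and the axes are right-handed (so a half turn about y gives the same grasp; the last joint's range is limited). The gripper opens to 85 mm and grips with 20 to 120 N. Pads are 22 mm wide; open, the fingers measure 114 mm over their backs; the gripper's body (76 mm by 85 mm) begins 54 mm behind the grasp point. The pads swing forward as they close: fully open they stand 13 mm farther back than shut.
Start: joints at [1.102, 0.053, 1.613, -0, 1.476, -0.119], TCP at [0.214, 0.587, 0.245] pointing down, gripper open.
Joint ranges: [-3.01, 3.01], [-1.01, 2.22], [0.06, 2.58], [-1.02, 4.17], [0.09, 2.62], [-3.14, 3.14]. Speed limits (rad/s): [2.57, 2.57, 3.14, 3.14, 3.14, 3.14].

INTERFACE

Orientations are given as a rotation vector (axis times angle).
In Python, from station import ctrl gives the robot as it stands.
- The arm moves only by the tool servo_tool, never from a script. Its arguments are lists of equal length, an entry for each row: "delta_pos": the shift along the tool's x, y, z in m, a list of three; "dr": the turn, a rotation vector about the tool's x, y, z in degrees, a list of three; "grip": the opening, from 0 (shut) to 1 (fully open). In form: {"delta_pos": [[x, y, z], ...], "dr": [[rx, ry, rz], ...], "grip": [grip, ...]}. A call has 1 to 5 rows; each row shifts and turns the pose as measured when the row begins, along the tool's axes as they then stand; what a row does not reach is not made up. A row lasts 1/8 s, in which the tool goes at most 62.5 mm and 10.7 degrees, less where a joint would pass 70% of its speed; a pose out of reach is approached as far as the arm can. A call is refused whole if a number of a shift passes 0.0625 or a number of a turn 10.7, either way. A call with a gripper value outside its range is refused whole. The fingers move at their own pace and stop on an object; "grip_force" is the grip in N (left out, the last holds). Time passes only in rows, so rows that do not move let the fingers close. It gives the time, the measured TCP pose, the force and the opening at its end, in the units of the state.
- ctrl.get_obs(): the state, without advancing time (a new reading comes with each control period).
- ctrl.get_image(name): name is "scene" or "top" or "wrist"; returns the picture (480x640x3 uint8, red, green, blue); there is no depth.
- ctrl.camera_params(name): a dict with "fovy" (degrees; the focal length in pixels is half the picture's height over the tangent of half this angle, whatever the lens; pixels are square), "cx", "cy" (the principal point, pixels), "eye" and "rotation" of the camera in the world. Camera axes: x right, y down, z forward; pixel columns grow to the right and rows downward; lengths in m; the calibration is good to about 2 mm. A picture is of the moment at which its call begins: read the wrist's pose just before it. camera_params takes no time and is no camera call; for the wrist camera it gives the pose at the moment of the call.
- ctrl.finish_job(): hands the job in, once; it reports no verdict.
Trained networks look in the newest picture that a camera, given by its name, has taken for a name from the list of things; names that differ only in an ending like _2 or _b are one class to them, and where a whole thing is asked for, a point or a joint stands for the part that bears it (a point fixed in the world has none). Each returns a list of dicts, best first, with "score" (0 to 1); they miss things now and then, are a little off and sometimes report something else, mostly with a low value. They report only what shows in the picture. A call takes as long as a camera call.
- ctrl.masks_of(camera, label): "pixels" (480x640 bool, what is visible of it) and "extent" ([left, top, right, bottom] in pixels, round what is visible of it).
The state is a dict: "t": time; "q": joint angles; "dq": joint speeds; "effort": joint torques, N m; "tool_pos": TCP position; "tool_rot": TCP orientation; "contact_force": force on the tool from outside, world axes, zero at the start; "wrist_torque": the same for the moment, N m; "opening": finger opening in m.
Only numpy, scipy, OpenCV 4.12 (cv2) and the standard library are available. Lean on these libraries where they do the work, as an engineer would, in place of code of your own. Each camera call takes 0.05 s, during which the arm holds its last target.

## Working session

There is one attempt and no reset: what is moved stays moved. The work goes in short steps, Python scripts to look and compute and a tool call to move; the robot and the scene stay as the last step left them, time stands still between calls to the robot, and variables do not carry over. Pictures are saved under pics/ and viewed, and the job is handed in when it is done.

Besides the shell and the picture viewer there is one more tool, called after "Emit:" as name(argument=value, ...) on one line, values as JSON. servo_tool: Moves the arm, as the interface text tells. Its arguments: {"type":"object","properties":{"delta_pos":{"type":"array","items":{"type":"array","items":{"type":"number"}}},"dr":{"type":"array","items":{"type":"array","items":{"type":"number"}}},"grip":{"type":"array","items":{"type":"number"}},"grip_force":{"type":"number"}},"required":["delta_pos","dr","grip"]}

```bash
ls; mkdir -p pics; python3 - <<'E'
from station import ctrl
import cv2
print(ctrl.get_obs())
for n in ["scene","top","wrist"]:
    p=ctrl.camera_params(n);print(n,p)
    cv2.imwrite(f"pics/{n}0.png",ctrl.get_image(n)[:,:,::-1])
E
```

```text
pics
{'t': 0.0, 'q': array([ 1.10200466e+00,  5.33466833e-02,  1.61427551e+00, -1.73031813e-05,
        1.47602776e+00, -1.19001168e-01]), 'dq': array([-1.55879482e-03,  1.69278873e-04,  1.72606982e-03, -1.44293989e-03,
        8.78677359e-05, -6.09576436e-04]), 'effort': array([ 1.53867841e-03, -3.93688703e+01, -3.70176816e+01, -9.16122508e-05,
        7.14539085e-03,  5.26684616e-06]), 'tool_pos': array([0.21392216, 0.58661687, 0.24408036]), 'tool_rot': array([-1.55529227,  0.27500171, -0.2740874 ]), 'contact_force': array([-0.03281145, -1.07527139, -0.38395971]), 'wrist_torque': array([ 0.00017941, -0.00055759, -0.02562854]), 'opening': 0.08559292010426511}
scene {'fovy': 43.15852889991195, 'cx': 317.1685887568906, 'cy': 239.09781197203685, 'eye': array([ 0.00733475, -0.70332589,  1.00809951]), 'rotation': array([-2.30503338,  0.87956428, -0.31944607])}
top {'fovy': 57.49789263889683, 'cx': 327.1583729591933, 'cy': 245.05812584714712, 'eye': array([ 0.46380845, -0.13159369,  0.92365402]), 'rotation': array([-2.15543341,  2.20734713, -0.0549002 ])}
wrist {'fovy': 71.68351706097685, 'cx': 319.9985157978274, 'cy': 242.06128112354395, 'eye': array([0.13933933, 0.61443878, 0.3724683 ]), 'rotation': array([2.34870511, 1.64547463, 0.26085151])}
```

View pics/scene0.png

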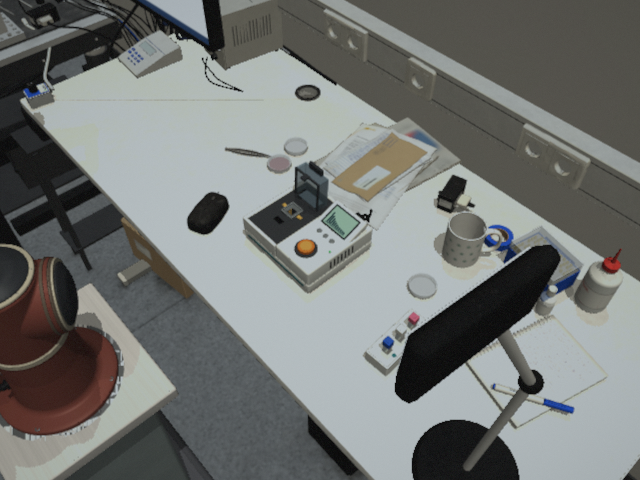

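View pics/top0.png

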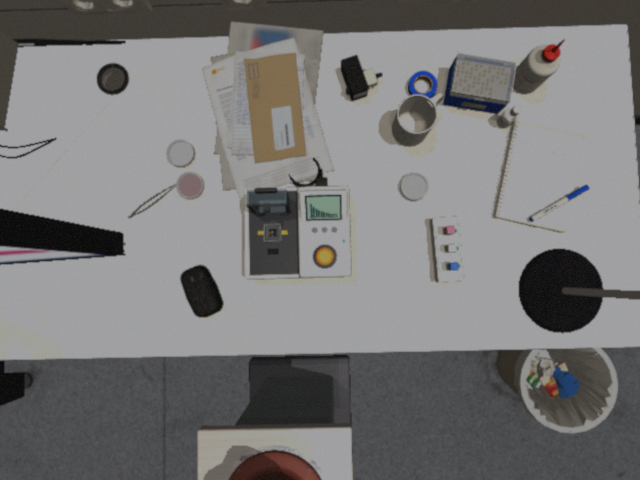

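View pics/wrist0.png

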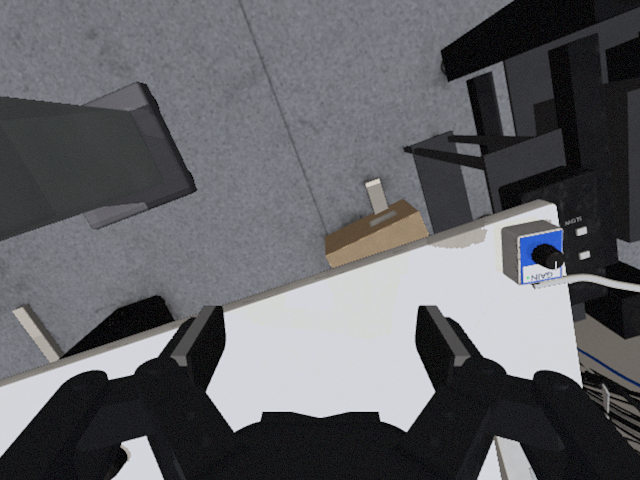

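The top view shows the unit at about (298,233) with its cover open. The key is at (325,256), the nest at (272,233), and the rack at (448,249) with blue at the near end (453,266).

```bash
cat > h.py <<'E'
from station import ctrl
import numpy as np, cv2
from scipy.spatial.transform import Rotation as R
def cam(n,p=None):
    p=p or ctrl.camera_params(n); f=240/np.tan(np.radians(p['fovy']/2))
    return p['eye'],R.from_rotvec(p['rotation']).as_matrix(),f,p['cx'],p['cy']
def bp(c,uv,z):
    e,M,f,cx,cy=c; d=M@np.array([(uv[0]-cx)/f,(uv[1]-cy)/f,1]); return e+d*(z-e[2])/d[2]
def pj(c,X):
    e,M,f,cx,cy=c; q=(np.atleast_2d(X)-e)@M; return q[:,:2]/q[:,2:]*f+[cx,cy]
def st():
    o=ctrl.get_obs(); print('t',round(o['t'],2),'pos',o['tool_pos'].round(4),'F',o['contact_force'].round(1),'open',round(o['opening'],4)); print(R.from_rotvec(o['tool_rot']).as_matrix().round(4)); return o
E
python3 - <<'E'
from h import *
o=st(); c=cam('top'); print(c[1].round(3))
for l,z in [('cuvette_blue',.055),('cuvette_white',.055),('cuvette_pink',.055),('cuvette_rack',.03),('pulse_unit',.065),('key_top',.08),('petri_a',.01),('mouse',.02)]:
    for m in ctrl.masks_of('top',l)[:2]:
        ys,xs=np.nonzero(m['pixels']); r=cv2.minAreaRect(np.c_[xs,ys].astype(np.float32))
        print(l,round(m['score'],2),m['extent'],len(xs),bp(c,(xs.mean(),ys.mean()),z).round(4),r)
w=cam('wrist'); T=R.from_rotvec(o['tool_rot']).as_matrix()
print('cam in tool',T.T@(w[0]-o['tool_pos']),(T.T@w[1]).round(4))
print(ctrl.get_obs()['t'])
E
```

```text
t 0.15 pos [0.214  0.5867 0.2443] F [-0.6  0.1 -0.7] open 0.0856
[[ 9.394e-01 -7.000e-04  3.427e-01]
 [-3.427e-01 -1.400e-03  9.394e-01]
 [-2.000e-04 -1.000e+00 -1.600e-03]]
[[-0.023 -0.998  0.065]
 [-1.     0.024  0.014]
 [-0.015 -0.064 -0.998]]
cuvette_pink 0.68 [242.6, 158.9, 350.8, 282.8] 10027 [ 0.5501 -0.0613  0.055 ] ((296.1180114746094, 219.24671936035156), (119.50945281982422, 107.34748077392578), 88.40885925292969)
cuvette_pink 0.44 [445.5, 225.0, 455.1, 233.7] 96 [ 0.5432 -0.3617  0.055 ] ((448.5961608886719, 230.48077392578125), (8.236878395080566, 11.96308422088623), 78.69007110595703)
pulse_unit 0.61 [240.1, 169.0, 352.3, 282.3] 9875 [ 0.5485 -0.0622  0.065 ] ((297.1912536621094, 223.88357543945312), (108.51370239257812, 107.23641204833984), 88.40885925292969)
key_top 0.57 [243.2, 159.8, 355.7, 280.7] 9970 [ 0.5474 -0.064   0.08  ] ((297.52239990234375, 219.07244873046875), (119.47406768798828, 106.93512725830078), 88.80650329589844)
key_top 0.55 [314.2, 247.1, 334.6, 263.3] 292 [ 0.4978 -0.114   0.08  ] ((324.0, 256.0), (18.0, 18.0), 90.0)
petri_a 0.63 [402.3, 175.7, 429.3, 204.8] 592 [ 0.6425 -0.3064  0.01  ] ((415.0, 186.5), (27.0, 26.0), 90.0)
mouse 0.95 [181.4, 270.9, 223.5, 318.9] 1563 [0.4324 0.1424 0.02  ] ((201.15464782714844, 291.5979309082031), (51.985721588134766, 32.897216796875), 66.03751373291016)
cam in tool [-0.07961557 -0.12922862  0.00051501] [[-8.000e-04  9.496e-01  3.134e-01]
 [-7.000e-04 -3.134e-01  9.496e-01]
 [ 1.000e+00  6.000e-04  9.000e-04]]
0.55
```

```bash
python3 - <<'E'
from h import *
c=cam('top')
for n,uv,z in [('blue',(453,266),.062),('white',(453,248),.062),('pink',(449,230),.062),('rTL',(433,217),.03),('rTR',(459,217),.03),('rBL',(438,282),.03),('rBR',(464,281),.03),('nest',(272,233),.068),('key',(325,256),.08),('uFL',(247,277),.062),('uFR',(352,276),.07),('uBR',(349,187),.09)]:
    print(n,bp(c,uv,z).round(4))
p=cv2.imread('pics/top0.png')
cv2.imwrite('pics/top0c.png',np.hstack([cv2.resize(p[200:300,400:500],(400,400),interpolation=cv2.INTER_CUBIC),cv2.resize(p[170:290,240:360],(400,400),interpolation=cv2.INTER_CUBIC)]))
E
```

```text
blue [ 0.4727 -0.3654  0.062 ]
white [ 0.508  -0.3669  0.062 ]
pink [ 0.5437 -0.3605  0.062 ]
rTL [ 0.5742 -0.3375  0.03  ]
rTR [ 0.5728 -0.3905  0.03  ]
rBL [ 0.4413 -0.3424  0.03  ]
rBR [ 0.4422 -0.395   0.03  ]
nest [ 0.5458 -0.012   0.068 ]
key [ 0.4976 -0.1154  0.08  ]
uFL [0.4606 0.0395 0.062 ]
uFR [ 0.4578 -0.1668  0.07  ]
uBR [ 0.6289 -0.1649  0.09  ]
```

View pics/top0c.png

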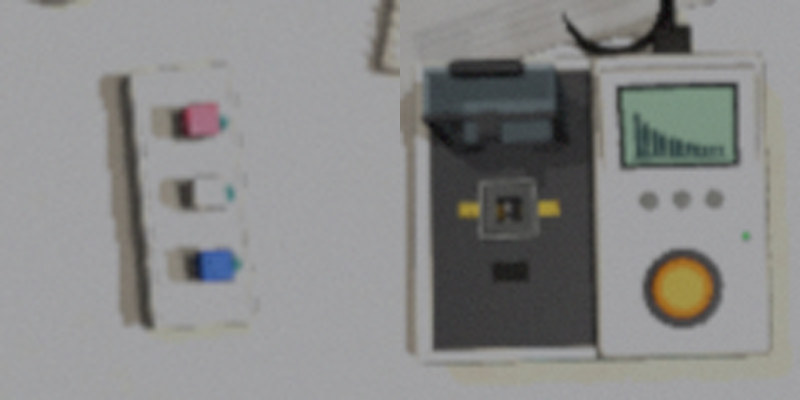

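Emit:
servo_tool(delta_pos=[[0.033, 0, -0.048], [0.0245, 0, -0.0525], [0.015, 0, -0.056], [0.015, 0, -0.056], [0.015, 0, -0.056]], dr=[[0, -9, 0], [0, -9, 0], [0, 0, 0], [0, 0, 0], [0, 0, 0]], grip=[1, 1, 1, 1, 1])

```text
t: 1.18
tool_pos: [0.2851, 0.3009, 0.2449]
tool_rot: [-1.571, 0.013, -0.016]
contact_force: [0.9, -0.4, -1.0]
opening: 0.0855
```

Emit:
servo_tool(delta_pos=[[0.016, 0, -0.058], [0.016, 0, -0.058], [0.016, 0, -0.058], [0.016, 0, -0.058], [0.016, 0, -0.058]], dr=[[0, -1, 0], [0, -1, 0], [0, -1, 0], [0, 0, 0], [0, 0, 0]], grip=[1, 1, 1, 1, 1])

```text
t: 1.8
tool_pos: [0.3705, 0.0035, 0.2475]
tool_rot: [-1.571, -0.04, 0.022]
contact_force: [0.8, 0.4, 0.0]
opening: 0.0855
```

Emit:
servo_tool(delta_pos=[[0.018, 0.008, -0.058], [0.018, 0.008, -0.058], [0.018, 0.008, -0.058], [0.018, 0.008, -0.058], [0.018, 0.008, -0.058]], dr=[[0, 0, 0], [0, 0, 0], [0, 0, 0], [0, 0, 0], [0, 0, 0]], grip=[1, 1, 1, 1, 1])

```text
t: 2.42
tool_pos: [0.4728, -0.2901, 0.2124]
tool_rot: [-1.574, -0.045, 0.011]
contact_force: [-0.0, 0.8, 0.7]
opening: 0.0856
```

Emit:
servo_tool(delta_pos=[[0, 0, -0.04], [0, 0, -0.035], [0, 0, 0]], dr=[[0, 0, 0], [0, 0, 0], [0, 0, 0]], grip=[1, 1, 1])

```text
t: 2.8
tool_pos: [0.4753, -0.3713, 0.211]
tool_rot: [-1.572, -0.04, 0.008]
contact_force: [-0.5, -0.4, -0.1]
opening: 0.0856
```

```bash
python3 - <<'E'
from h import *
o=st(); p=ctrl.camera_params('wrist'); im=ctrl.get_image('wrist')[:,:,::-1].copy()
cv2.imwrite('pics/w1.png',im); import pickle; pickle.dump((p,o),open('w1.pkl','wb'))
c=cam('wrist',p)
for l in ['cuvette_blue','cuvette_rack']:
    for m in ctrl.masks_of('wrist',l)[:2]: 
        ys,xs=np.nonzero(m['pixels']); print(l,m['score'],m['extent'],len(xs),bp(c,(xs.mean(),ys.mean()),.062))
E
```

```text
t 2.8 pos [ 0.4753 -0.3713  0.211 ] F [-0.5 -0.4 -0.1] open 0.0856
[[ 0.9993  0.0202 -0.0307]
 [ 0.0307 -0.0014  0.9995]
 [ 0.0202 -0.9998 -0.0021]]
cuvette_blue 0.67 [313.4, 206.5, 337.9, 233.9] 417 [ 0.47204553 -0.36796109  0.062     ]
cuvette_rack 0.81 [294.5, 178.8, 352.9, 309.2] 5720 [ 0.48896802 -0.36725563  0.062     ]
```

View pics/w1.png

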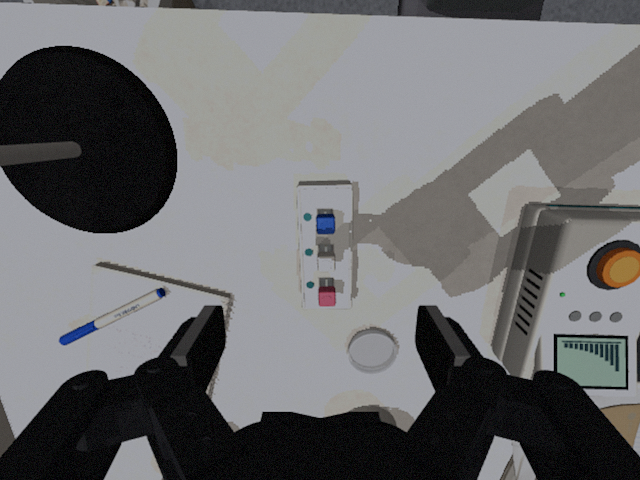

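The wrist view shows the blue cap at (325,224), white at (326,258) and pink at (327,296). The dish is at (372,350).

```bash
python3 - <<'E'
from h import *
p=cv2.imread('pics/w1.png')
cv2.imwrite('pics/w1c.png',cv2.resize(p[172:316,285:365],None,fx=4,fy=4,interpolation=cv2.INTER_CUBIC))
E
```

```text
(no output)
```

View pics/w1c.png

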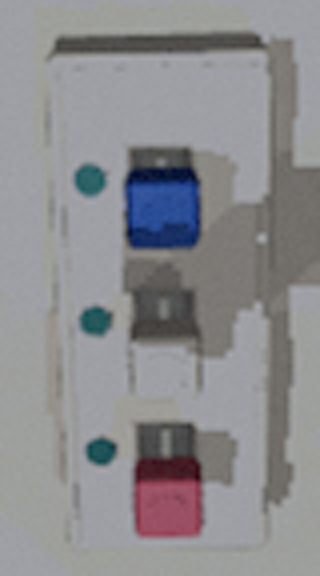

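```bash
python3 - <<'E'
from h import *; import pickle
p,o=pickle.load(open('w1.pkl','rb')); c=cam('wrist',p); print(c[0])
q=lambda x,y,z:bp(c,(285+x/4,172+y/4),z)
for n,x,y,z in [('TL',52,58,.03),('TR',268,52,.03),('BL',74,546,.03),('BR',268,546,.03),('b',128,194,.062),('b',200,196,.062),('b',128,245,.062),('b',199,247,.062),('bbot',130,167,.048),('p',137,482,.062),('p',202,480,.062),('p',137,534,.062),('p',201,536,.062)]: print(n,q(x,y,z).round(4))
E
```

```text
[ 0.39310959 -0.37362482  0.33763697]
TL [ 0.4474 -0.3931  0.03  ]
TR [ 0.4445 -0.3432  0.03  ]
BL [ 0.5763 -0.3861  0.03  ]
BR [ 0.5746 -0.3349  0.03  ]
b [ 0.4705 -0.3745  0.062 ]
b [ 0.4705 -0.359   0.062 ]
b [ 0.4821 -0.3742  0.062 ]
b [ 0.482  -0.3587  0.062 ]
bbot [ 0.4682 -0.3743  0.048 ]
p [ 0.5398 -0.3704  0.062 ]
p [ 0.5388 -0.3554  0.062 ]
p [ 0.5535 -0.37    0.062 ]
p [ 0.5535 -0.3549  0.062 ]
```

Emit:
servo_tool(delta_pos=[[0, 0, 0.005], [0, 0.03, 0], [0, 0.035, 0], [0, 0, 0]], dr=[[0, -1.6, 1.1], [0, 0, 0], [0, 0, 0], [0, 0, 0]], grip=[0.6, 0.6, 0.6, 0.6], grip_force=30)

```text
t: 3.45
tool_pos: [0.4768, -0.3589, 0.1469]
tool_rot: [-1.573, -0.057, 0.055]
contact_force: [-0.3, 0.3, 0.9]
opening: 0.051
```

```bash
python3 - <<'E'
from h import *
o=st(); p=ctrl.camera_params('wrist'); im=ctrl.get_image('wrist')[:,:,::-1].copy()
cv2.imwrite('pics/w2.png',im); import pickle; pickle.dump((p,o),open('w2.pkl','wb'))
cv2.imwrite('pics/w2c.png',cv2.resize(im[200:400,240:400],None,fx=3,fy=3,interpolation=cv2.INTER_CUBIC))
E
```

```text
t 3.45 pos [ 0.4768 -0.3589  0.1469] F [-0.3  0.3  0.9] open 0.051
[[ 9.974e-01  1.100e-03 -7.140e-02]
 [ 7.140e-02 -3.400e-03  9.974e-01]
 [ 9.000e-04 -1.000e+00 -3.500e-03]]
```

View pics/w2c.png

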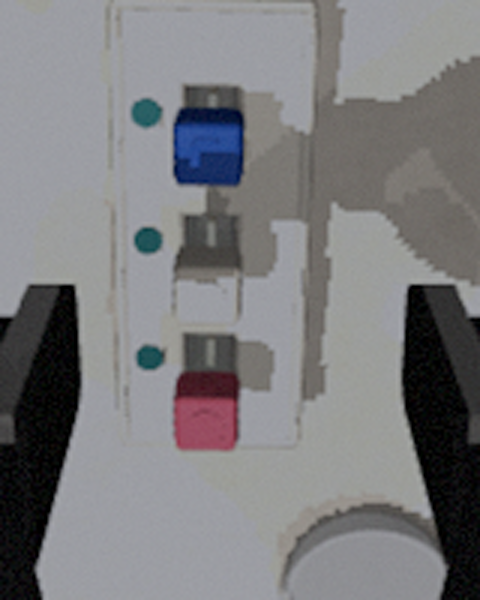

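```bash
python3 - <<'E'
from h import *; import pickle
p,o=pickle.load(open('w2.pkl','rb')); c=cam('wrist',p); print(c[0])
q=lambda x,y,z:bp(c,(240+x/3,200+y/3),z)
for n,x,y,z in [('TL',119,7,.03),('TR',315,5,.03),('BL',128,447,.03),('BR',300,444,.03),('b',175,129,.062),('b',242,130,.062),('b',176,184,.062),('b',242,185,.062),('bbot',175,112,.048),('p',176,393,.062),('p',239,393,.062),('p',176,449,.062),('p',236,449,.062)]: print(n,q(x,y,z).round(4))
T=R.from_rotvec(o['tool_rot']).as_matrix(); print(T.T@(np.array([.4745,-.3666,.06])-o['tool_pos']))
E
```

```text
[ 0.39730588 -0.36431614  0.27510453]
TL [ 0.4492 -0.3918  0.03  ]
TR [ 0.4451 -0.3431  0.03  ]
BL [ 0.5783 -0.3848  0.03  ]
BR [ 0.5735 -0.3352  0.03  ]
b [ 0.4693 -0.3747  0.062 ]
b [ 0.4685 -0.3596  0.062 ]
b [ 0.4826 -0.3737  0.062 ]
b [ 0.4818 -0.3586  0.062 ]
bbot [ 0.4698 -0.3756  0.048 ]
p [ 0.538  -0.3709  0.062 ]
p [ 0.5369 -0.3553  0.062 ]
p [ 0.5543 -0.37    0.062 ]
p [ 0.5532 -0.3549  0.062 ]
[-0.0029548   0.08692173 -0.00716997]
```

Emit:
servo_tool(delta_pos=[[-0.0025, 0.02, -0.007], [0, 0.02, 0], [0, 0, 0]], dr=[[0, 0.7, 0.1], [0, 0, 0], [0, 0, 0]], grip=[0.6, 0.6, 0.6])

```text
t: 3.88
tool_pos: [0.4775, -0.3687, 0.1104]
tool_rot: [-1.581, -0.051, 0.042]
contact_force: [0.3, -0.1, 0.3]
opening: 0.0513
```

```bash
python3 - <<'E'
from h import *
o=st()
T=R.from_rotvec(o['tool_rot']).as_matrix(); print(T.T@(np.array([.4748,-.3666,.06])-o['tool_pos']))
E
```

```text
t 3.88 pos [ 0.4775 -0.3687  0.1104] F [ 0.3 -0.1  0.3] open 0.0513
[[ 0.9982  0.0059 -0.0594]
 [ 0.0595 -0.0102  0.9982]
 [ 0.0052 -0.9999 -0.0105]]
[-0.00286677  0.05036688  0.00283656]
```

Emit:
servo_tool(delta_pos=[[-0.003, 0.015, 0.002], [0, 0.03, 0], [0, 0.004, 0], [0, 0, 0]], dr=[[0.6, 0, 0.3], [0, 0, 0], [0, 0, 0], [0, 0, 0]], grip=[0.6, 0.6, 0.6, 0.6])

```text
t: 4.38
tool_pos: [0.4747, -0.3678, 0.0604]
tool_rot: [-1.57, -0.047, 0.046]
contact_force: [-0.3, -1.4, 0.9]
opening: 0.0512
```

```bash
python3 - <<'E'
from h import *
o=st()
T=R.from_rotvec(o['tool_rot']).as_matrix(); print(T.T@(np.array([.4748,-.3666,.06])-o['tool_pos']))
E
```

```text
t 4.38 pos [ 0.4747 -0.3678  0.0604] F [-0.3 -1.4  0.9] open 0.0512
[[ 9.982e-01  6.000e-04 -5.910e-02]
 [ 5.910e-02 -1.000e-04  9.982e-01]
 [ 6.000e-04 -1.000e+00 -2.000e-04]]
[0.0001923  0.00036711 0.00115602]
```

Pose is good. Closing.

Emit:
servo_tool(delta_pos=[[0, 0, 0.001], [0, 0, 0], [0, 0, 0], [0, 0, 0], [0, 0, 0]], dr=[[0, 0, 0], [0, 0, 0], [0, 0, 0], [0, 0, 0], [0, 0, 0]], grip=[0.3, 0.1, 0, 0, 0], grip_force=30)

```text
t: 5.0
tool_pos: [0.4761, -0.368, 0.0638]
tool_rot: [-1.574, -0.05, 0.043]
contact_force: [-0.3, 0.0, 0.1]
opening: 0.0145
```

```bash
python3 - <<'E'
from h import *
o=st(); im=ctrl.get_image('wrist')[:,:,::-1].copy()
cv2.imwrite('pics/w3.png',im)
E
```

```text
t 5.0 pos [ 0.4761 -0.368   0.0638] F [-0.3  0.   0.1] open 0.0145
[[ 0.9982  0.0044 -0.0593]
 [ 0.0593 -0.0038  0.9982]
 [ 0.0041 -1.     -0.004 ]]
```

View pics/w3.png

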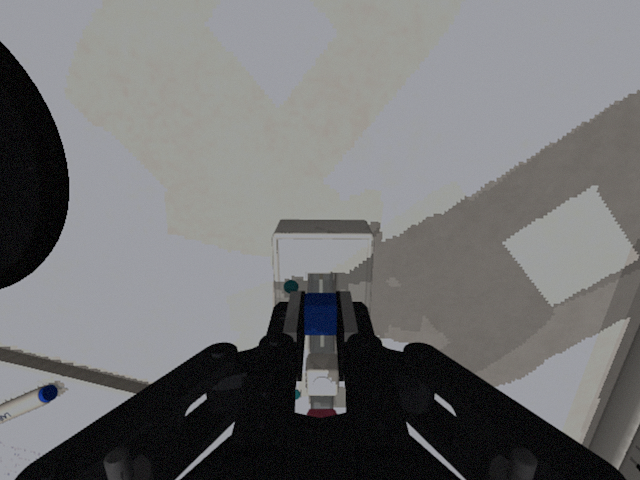

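The wrist view shows the blue cap centred between the pads at (320,312). I'll lift it.

Emit:
servo_tool(delta_pos=[[0, -0.01, 0], [0, -0.025, 0], [0, -0.04, 0], [0, -0.04, 0], [0, 0, 0]], dr=[[0, 0, 0], [0, 0, 0], [0, 0, 0], [0, 0, 0], [0, 0, 0]], grip=[0, 0, 0, 0, 0])

```text
t: 5.68
tool_pos: [0.4756, -0.3677, 0.1842]
tool_rot: [-1.575, -0.05, 0.043]
contact_force: [0.3, 0.6, -0.3]
opening: 0.0147
```

```bash
python3 - <<'E'
from h import *
o=st(); im=ctrl.get_image('wrist')[:,:,::-1].copy()
cv2.imwrite('pics/w4.png',im)
E
```

```text
t 5.67 pos [ 0.4756 -0.3677  0.1842] F [ 0.3  0.6 -0.3] open 0.0147
[[ 0.9982  0.0047 -0.0593]
 [ 0.0593 -0.0041  0.9982]
 [ 0.0045 -1.     -0.0044]]
```

View pics/w4.png

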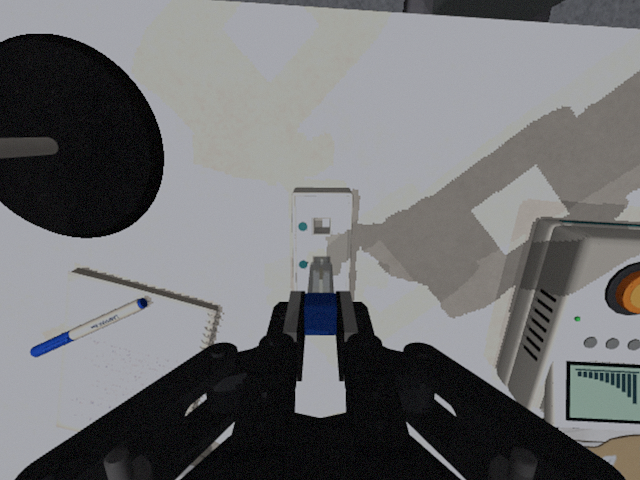

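Emit:
servo_tool(delta_pos=[[0.012, -0.005, 0.05], [0.012, -0.005, 0.055], [0.012, -0.005, 0.055], [0.012, -0.005, 0.055], [0.006, 0, 0.045]], dr=[[0, 1.4, 0.2], [0, 1.4, 0], [0, 0, 0], [0, 0, 0], [0, 0, 0]], grip=[0, 0, 0, 0, 0])

```text
t: 6.35
tool_pos: [0.5201, -0.0994, 0.1942]
tool_rot: [-1.566, 0.008, 0.01]
contact_force: [0.7, 0.0, -0.5]
opening: 0.0141
```

Emit:
servo_tool(delta_pos=[[0, 0, 0], [0, 0, 0]], dr=[[0, 0, 0], [0, 0, 0]], grip=[0, 0])

```text
t: 6.6
tool_pos: [0.5187, -0.0965, 0.1911]
tool_rot: [-1.565, 0.008, 0.018]
contact_force: [0.5, -0.3, 0.3]
opening: 0.0144
```

```bash
python3 - <<'E'
from h import *; import pickle
o=st(); p=ctrl.camera_params('wrist'); im=ctrl.get_image('wrist')[:,:,::-1].copy()
cv2.imwrite('pics/w5.png',im);pickle.dump((p,o),open('w5.pkl','wb'))
E
```

```text
t 6.6 pos [ 0.5187 -0.0965  0.1911] F [ 0.5 -0.3  0.3] open 0.0144
[[ 0.9998 -0.0166 -0.0062]
 [ 0.0063  0.0061  1.    ]
 [-0.0166 -0.9998  0.0062]]
```

View pics/w5.png

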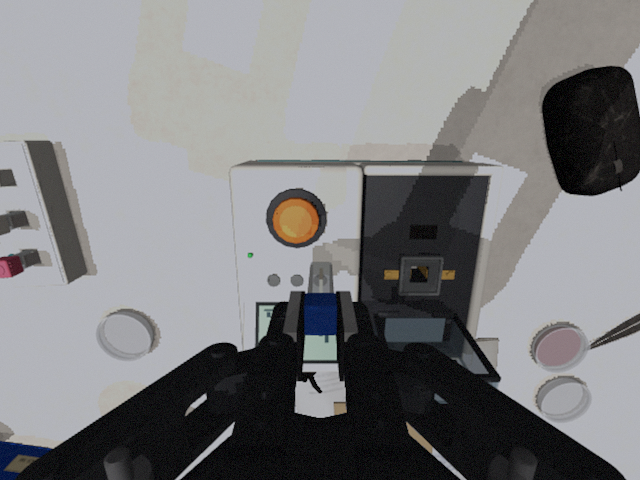

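```bash
python3 - <<'E'
import cv2
p=cv2.imread('pics/w5.png')
cv2.imwrite('pics/w5c.png',cv2.resize(p[155:325,225:500],None,fx=2.9,fy=2.9,interpolation=cv2.INTER_CUBIC))
cv2.imwrite('pics/w5n.png',cv2.resize(p[235:315,375:475],None,fx=6,fy=6,interpolation=cv2.INTER_CUBIC))
E
```

```text
(no output)
```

View pics/w5c.png

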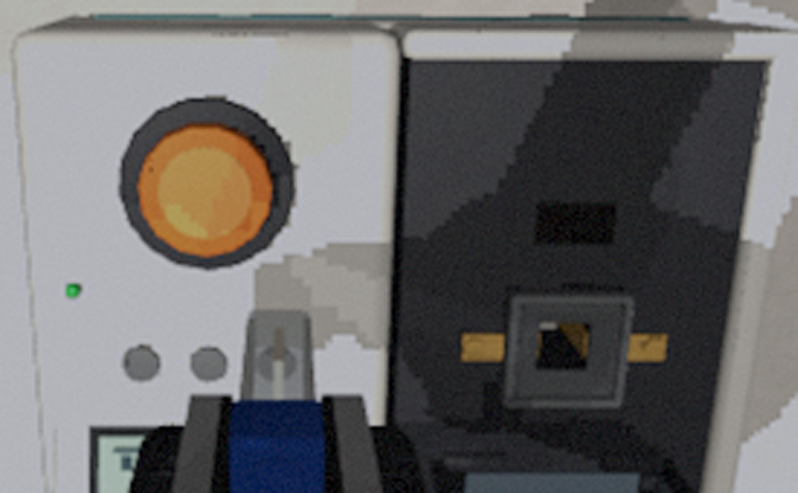

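View pics/w5n.png

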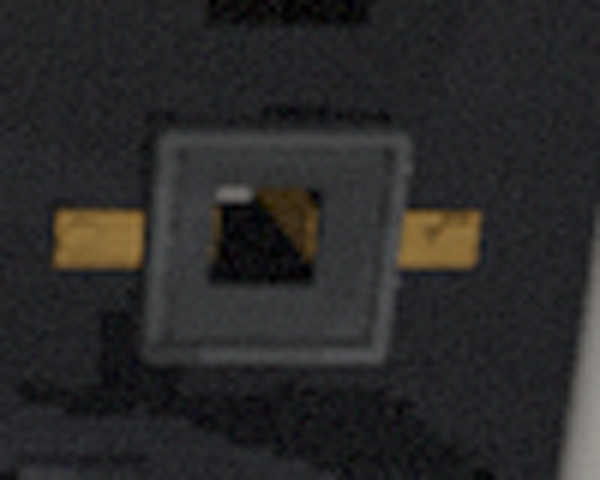

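```bash
python3 - <<'E'
from h import *; import pickle
p,o=pickle.load(open('w5.pkl','rb')); c=cam('wrist',p); print(c[0])
q=lambda x,y,z:bp(c,(375+x/6,235+y/6),z)
P=[q(163,136,.068),q(412,136,.068),q(383,360,.068),q(143,360,.068)]
for a in P: print(a.round(4))
print('collar c',np.mean(P,0),[np.linalg.norm(P[i]-P[i-1]).round(4) for i in range(4)])
print('bars',q(53,238,.062),q(480,239,.062))
for n,a in [('well',(265,238))]: print(n,q(*a,.068-.0))
r=lambda x,y,z:bp(c,(225+x/2.9,155+y/2.9),z)
for n,a,z in [('key',(206,191),.0805),('keyL',(138,190),.0805),('keyR',(273,190),.0805),('kT',(206,125),.0805),('kB',(206,257),.0805),('bezel',(207,183),.0735),('seamF',(403,30),.07),('seamB',(390,440),.07),('fl',(15,40),.07),('fr',(770,60),.062),('frb',(712,470),.062)]: print(n,r(*a,z).round(4))
E
```

```text
[ 0.44126758 -0.09785271  0.32069171]
[ 0.5328 -0.0293  0.068 ]
[0.5326 0.0044 0.068 ]
[0.5659 0.0042 0.068 ]
[ 0.5661 -0.0294  0.068 ]
collar c [ 0.54936399 -0.01253057  0.068     ] [np.float64(0.0333), np.float64(0.0337), np.float64(0.0333), np.float64(0.0336)]
bars [ 0.55025173 -0.04190719  0.062     ] [0.55011873 0.01818695 0.062     ]
well [ 0.54758598 -0.01408889  0.068     ]
key [ 0.4996 -0.1139  0.0805]
keyL [ 0.4995 -0.1313  0.0805]
keyR [ 0.4993 -0.0968  0.0805]
kT [ 0.4827 -0.1137  0.0805]
kB [ 0.5174 -0.1142  0.0805]
bezel [ 0.4992 -0.1141  0.0735]
seamF [ 0.4598 -0.0639  0.07  ]
seamB [ 0.5761 -0.0623  0.07  ]
fl [ 0.463  -0.1627  0.07  ]
fr [0.4676 0.035  0.062 ]
frb [0.5902 0.037  0.062 ]
```

Emit:
servo_tool(delta_pos=[[0.016, 0, 0.042], [0.016, 0, 0.042], [0, 0.02, 0], [0, 0.02, 0], [0, 0, 0]], dr=[[-0.5, 0, -1.0], [0, 0, 0], [0, 0, 0], [0, 0, 0], [0, 0, 0]], grip=[0, 0, 0, 0, 0])

```text
t: 7.28
tool_pos: [0.5499, -0.0179, 0.1464]
tool_rot: [-1.574, 0.007, -0.002]
contact_force: [0.1, -0.1, -0.3]
opening: 0.0148
```

```bash
python3 - <<'E'
from h import *; import pickle
o=st(); p=ctrl.camera_params('wrist'); im=ctrl.get_image('wrist')[:,:,::-1].copy()
cv2.imwrite('pics/w6.png',im);pickle.dump((p,o),open('w6.pkl','wb'))
cv2.imwrite('pics/s6.png',ctrl.get_image('scene')[:,:,::-1][120:320,200:400].repeat(3,0).repeat(3,1))
E
```

```text
t 7.28 pos [ 0.5499 -0.0179  0.1464] F [ 0.1 -0.1 -0.3] open 0.0148
[[ 1.     -0.0032  0.0052]
 [-0.0052 -0.0037  1.    ]
 [-0.0031 -1.     -0.0037]]
```

View pics/w6.png

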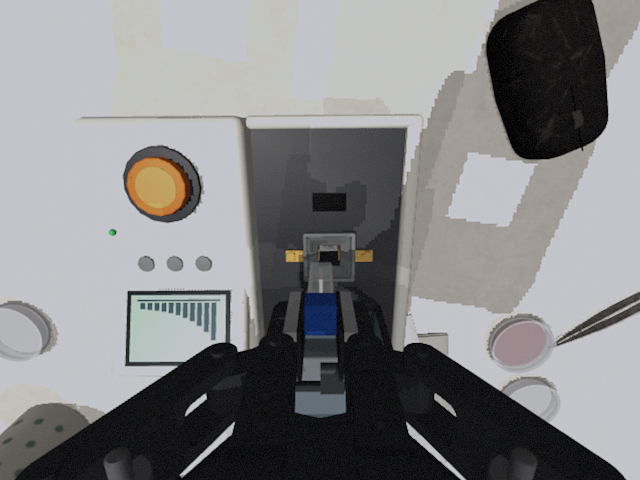

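View pics/s6.png

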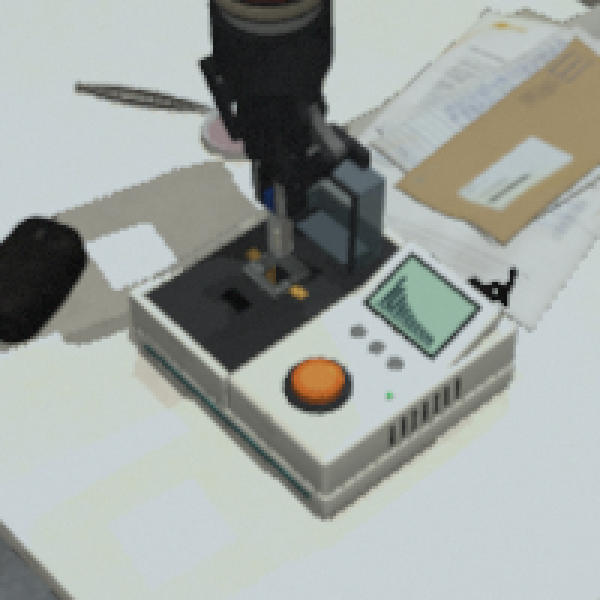

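```bash
python3 - <<'E'
from h import *; import pickle
p,o=pickle.load(open('w6.pkl','rb')); c=cam('wrist',p); t=o['tool_pos']; T=R.from_rotvec(o['tool_rot']).as_matrix()
im=cv2.imread('pics/w6.png')
print(pj(c,[.5495,-.0122,.068]))
for dx in (-.00625,.00625):
  for dz in (-.00625,.00625):
    u=pj(c,t+T@np.array([dx-.001,.058,dz]))[0]; print(u)
    cv2.circle(im,tuple(int(round(a)) for a in u),0,(0,0,255),-1)
cv2.imwrite('pics/w6n.png',cv2.resize(im[225:325,280:380],None,fx=6,fy=6,interpolation=cv2.INTER_NEAREST))
E
```

```text
[[329.23171685 258.1964515 ]]
[309.7766212  259.38205003]
[330.58734762 259.40282094]
[309.9567195  278.43414233]
[330.36735312 278.45497735]
```

View pics/w6n.png

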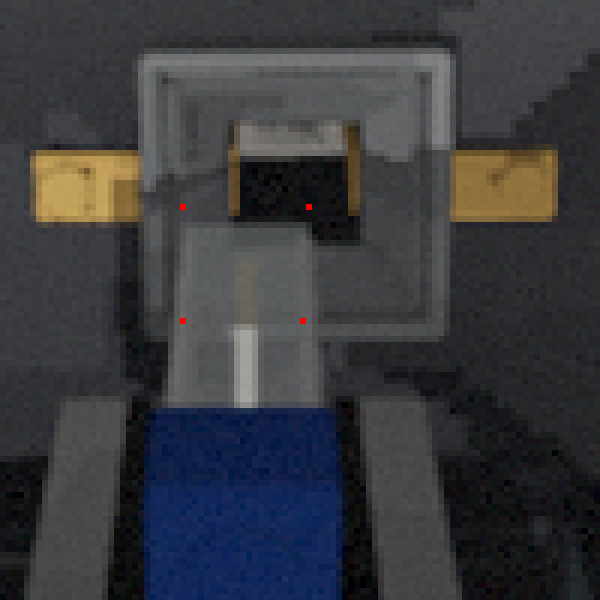

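Emit:
servo_tool(delta_pos=[[-0.001, 0, 0.006], [0, 0.012, 0], [0, 0, 0]], dr=[[0, -0.3, 0], [0, 0, 0], [0, 0, 0]], grip=[0, 0, 0])

```text
t: 7.75
tool_pos: [0.5511, -0.0129, 0.1378]
tool_rot: [-1.576, -0.002, -0.004]
contact_force: [0.0, -0.2, -0.5]
opening: 0.0144
```

```bash
cat > cap.py <<'E'
from h import *; import pickle,sys
k=sys.argv[1]; o=st(); p=ctrl.camera_params('wrist'); im=ctrl.get_image('wrist')[:,:,::-1].copy()
cv2.imwrite(f'pics/w{k}.png',im);pickle.dump((p,o),open(f'w{k}.pkl','wb'))
a=[int(x) for x in sys.argv[2:6]]
cv2.imwrite(f'pics/w{k}n.png',cv2.resize(im[a[1]:a[3],a[0]:a[2]],None,fx=6,fy=6,interpolation=cv2.INTER_CUBIC))
c=cam('wrist',p); print(pj(c,[.549,-.012,.068]))
E
python3 cap.py 7 270 220 380 320
```

```text
t 7.75 pos [ 0.5511 -0.0129  0.1378] F [ 0.  -0.2 -0.5] open 0.0144
[[ 1.      0.0037  0.0014]
 [-0.0014 -0.0048  1.    ]
 [ 0.0037 -1.     -0.0048]]
[[322.13053757 259.84680736]]
```

View pics/w7n.png

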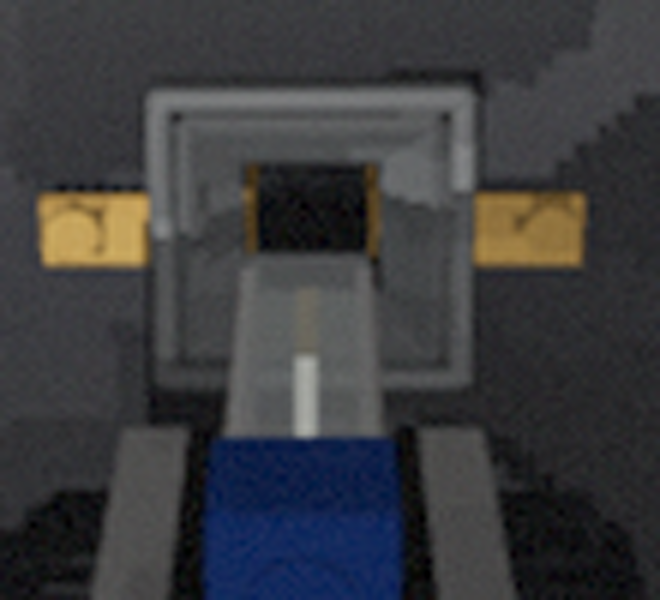

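```bash
python3 - <<'E'
from h import *; import pickle
p,o=pickle.load(open('w7.pkl','rb')); c=cam('wrist',p)
q=lambda x,y,z:bp(c,(270+x/6,220+y/6),z).round(4)
zb=o['tool_pos'][2]-.058
print('collar F',q(312,92,.068),'B',q(312,386,.068),'L',q(153,230,.068),'R',q(472,230,.068));print('cuv front bottom',q(245,256,zb),q(373,256,zb)); print('cap underside front edge',q(205,438,zb+.042),q(400,438,zb+.042),'top',q(205,512,zb+.056))
E
```

```text
collar F [ 0.5326 -0.0121  0.068 ] B [ 0.5662 -0.0121  0.068 ] L [ 0.548 -0.029  0.068] R [0.5479 0.0049 0.068 ]
cuv front bottom [ 0.5462 -0.0188  0.0798] [ 0.5461 -0.006   0.0798]
cap underside front edge [ 0.5449 -0.0207  0.1218] [ 0.5449 -0.005   0.1218] top [ 0.5438 -0.02    0.1358]
```

Emit:
servo_tool(delta_pos=[[-0.003, 0, 0], [0, 0.01, 0], [0, 0.008, 0]], dr=[[0.2, 0, 0.1], [0, 0, 0], [0, 0, 0]], grip=[0, 0, 0])

```text
t: 8.18
tool_pos: [0.5493, -0.013, 0.1209]
tool_rot: [-1.573, -0.004, -0.005]
contact_force: [0.6, 0.1, -0.4]
opening: 0.0145
```

```bash
python3 cap.py 8 270 220 380 320
```

```text
t 8.18 pos [ 0.5493 -0.013   0.1209] F [ 0.6  0.1 -0.4] open 0.0145
[[ 1.      0.0058  0.001 ]
 [-0.001  -0.0017  1.    ]
 [ 0.0058 -1.     -0.0017]]
[[322.10683549 272.98437112]]
```

View pics/w8n.png

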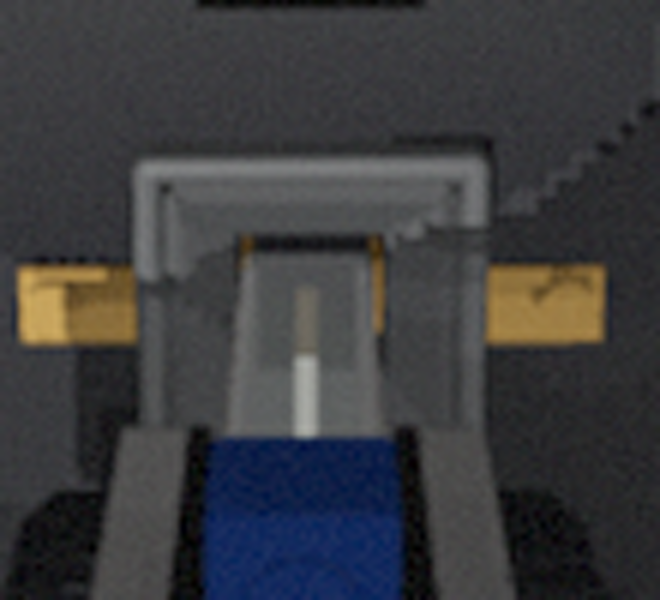

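Emit:
servo_tool(delta_pos=[[-0.0015, 0.004, 0.0005], [0, 0.006, 0], [0, 0.006, 0]], dr=[[0, 0, 0.3], [0, 0, 0], [0, 0, 0]], grip=[0, 0, 0])

```text
t: 8.6
tool_pos: [0.5489, -0.0127, 0.1042]
tool_rot: [-1.573, -0.001, -0.003]
contact_force: [1.6, 0.4, 0.6]
opening: 0.0147
```

Emit:
servo_tool(delta_pos=[[-0.0005, 0.005, 0], [0, 0.005, 0], [0, 0.003, 0]], dr=[[0, 0, 0], [0, 0, 0], [0, 0, 0]], grip=[0, 0, 0])

```text
t: 8.98
tool_pos: [0.5488, -0.0127, 0.0903]
tool_rot: [-1.573, -0.002, -0.004]
contact_force: [0.9, 0.2, 1.6]
opening: 0.0145
```

```bash
python3 cap.py 9 270 220 380 320
```

```text
t 8.97 pos [ 0.5488 -0.0127  0.0903] F [0.9 0.2 1.6] open 0.0145
[[ 1.      0.0038  0.0011]
 [-0.0011 -0.002   1.    ]
 [ 0.0038 -1.     -0.002 ]]
[[321.68254059 298.63486473]]
```

View pics/w9n.png

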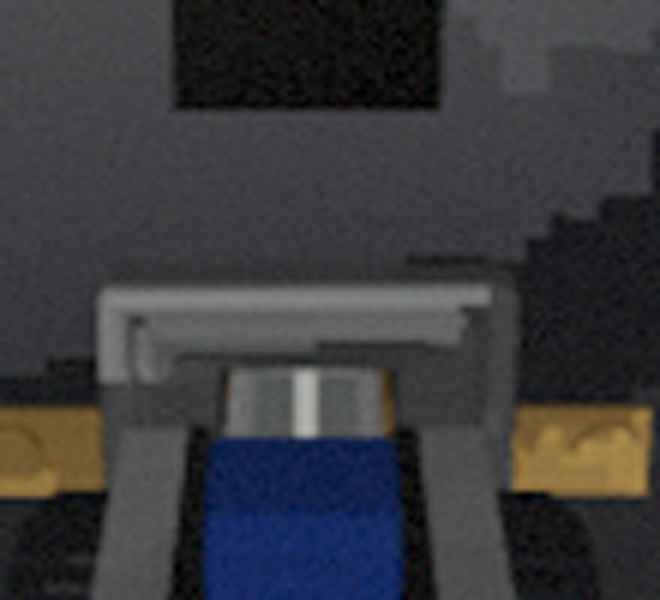

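Emit:
servo_tool(delta_pos=[[0, 0.002, 0], [0, 0.001, 0]], dr=[[0, 0, 0], [0, 0, 0]], grip=[0, 0])

```text
t: 9.28
tool_pos: [0.5492, -0.0128, 0.0883]
tool_rot: [-1.573, -0.002, -0.004]
contact_force: [-1.8, 0.9, 8.6]
opening: 0.0142
```

Emit:
servo_tool(delta_pos=[[0, 0, 0], [0, 0, 0], [0, -0.005, 0], [0, -0.03, 0], [0, -0.04, 0]], dr=[[0, 0, 0], [0, 0, 0], [0, 0, 0], [0, 0, 0], [0, 0, 0]], grip=[0.2, 0.4, 0.4, 0.4, 0.4])

```text
t: 9.9
tool_pos: [0.5442, -0.012, 0.1592]
tool_rot: [-1.571, 0.009, 0.007]
contact_force: [0.5, 0.1, -0.8]
opening: 0.0341
```

```bash
python3 cap.py 10 270 200 380 300; python3 - <<'E'
from h import *
im=ctrl.get_image('scene')[:,:,::-1]
cv2.imwrite('pics/s10.png',cv2.resize(im[140:300,220:400],None,fx=4,fy=4))
E
```

```text
t 9.9 pos [ 0.5442 -0.012   0.1592] F [ 0.5  0.1 -0.8] open 0.0341
[[ 9.999e-01 -1.050e-02  1.100e-03]
 [-1.100e-03 -1.000e-04  1.000e+00]
 [-1.050e-02 -9.999e-01 -1.000e-04]]
[[320.20293846 259.52733505]]
```

View pics/w10.png

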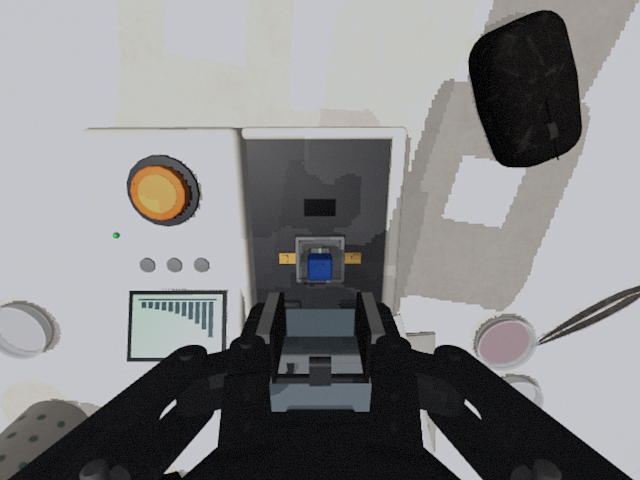

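View pics/s10.png

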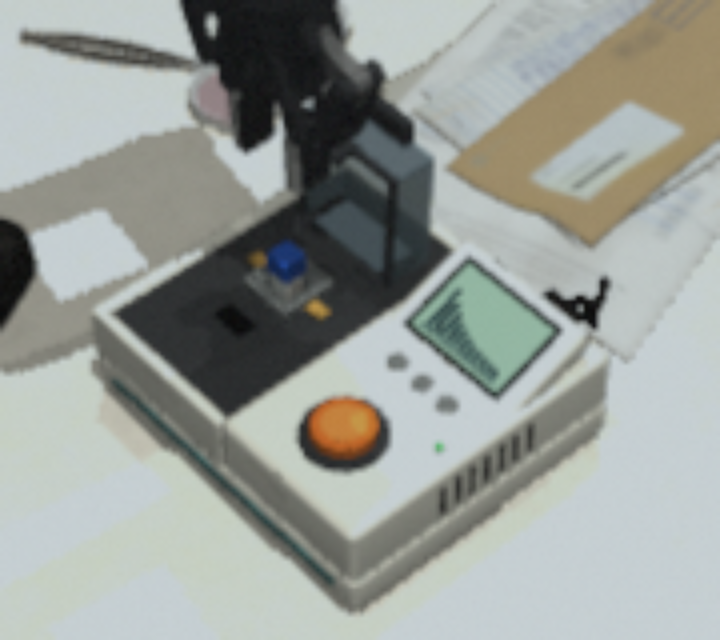

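View pics/w10n.png

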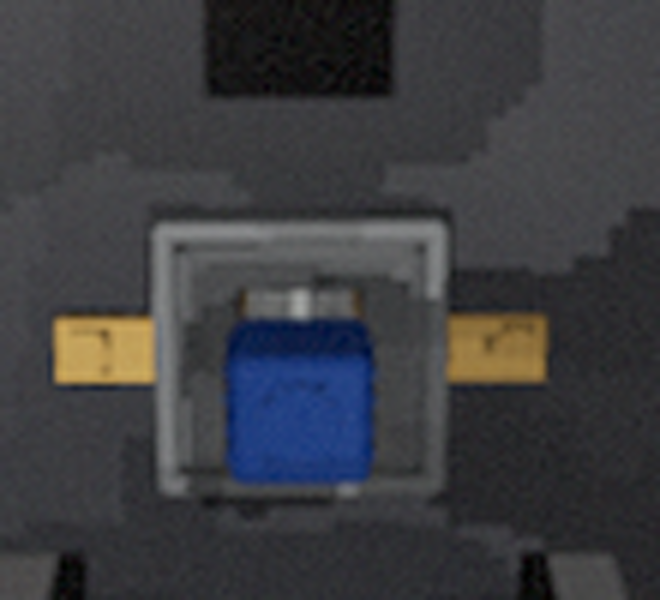

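```bash
python3 - <<'E'
from h import *; import pickle
p,o=pickle.load(open('w10.pkl','rb')); c=cam('wrist',p)
for z0 in (.032,.037):
  C=np.array([.5494,-.0122,z0])
  for z in (.042,.056):
    print(z0,z,((pj(c,[C+[sx*.00775,sy*.00775,z] for sx in(-1,1) for sy in (-1,1)])-[270,200])*6).round(0).tolist())
# cover angles
hx=.5494+.037; 
for th in (1.6,1.7,1.8,1.9):
  f=lambda x,z,y=0:[hx+x*np.cos(th)+z*np.sin(th),-.0122+y,.062-x*np.sin(th)+z*np.cos(th)]
  print(th,'frontlower',np.round(f(-.076,0),4),'tab',np.round(f(-.081,.031),4),pj(c,[f(-.076,0),f(-.076,.031),f(-.081,.031),f(-.09,.031),f(-.09,.023),f(-.076,0,-.036),f(-.076,0,.036)]).round(0).tolist())
E
```

```text
0.032 0.042 [[231.0, 315.0], [367.0, 315.0], [233.0, 441.0], [366.0, 441.0]]
0.032 0.056 [[227.0, 359.0], [372.0, 359.0], [229.0, 491.0], [370.0, 491.0]]
0.037 0.042 [[230.0, 330.0], [369.0, 330.0], [231.0, 458.0], [367.0, 458.0]]
0.037 0.056 [[225.0, 376.0], [373.0, 376.0], [227.0, 511.0], [372.0, 511.0]]
1.6 frontlower [ 0.5886 -0.0122  0.138 ] tab [ 0.6198 -0.0122  0.1421] [[320.0, 373.0], [320.0, 417.0], [320.0, 425.0], [320.0, 439.0], [320.0, 428.0], [254.0, 373.0], [386.0, 373.0]]
1.7 frontlower [ 0.5962 -0.0122  0.1374] tab [ 0.6276 -0.0122  0.1383] [[320.0, 384.0], [320.0, 422.0], [320.0, 430.0], [320.0, 445.0], [320.0, 436.0], [255.0, 384.0], [385.0, 384.0]]
1.8 frontlower [ 0.6037 -0.0122  0.136 ] tab [ 0.635  -0.0122  0.1338] [[320.0, 393.0], [320.0, 425.0], [320.0, 433.0], [320.0, 449.0], [320.0, 441.0], [256.0, 393.0], [384.0, 393.0]]
1.9 frontlower [ 0.611  -0.0122  0.1339] tab [ 0.6419 -0.0122  0.1286] [[320.0, 401.0], [320.0, 427.0], [320.0, 435.0], [320.0, 451.0], [320.0, 445.0], [257.0, 401.0], [382.0, 401.0]]
```

```bash
python3 - <<'E'
from h import *
hx=.5494+.037
t=cam('top'); s=cam('scene')
print(bp(t,(265.8,190.4),.14),'err calib', pj(t,[.5494,-.0122,.068]))
for th in (1.6,1.7,1.8,1.9):
  f=lambda x,z,y=0:[hx+x*np.cos(th)+z*np.sin(th),-.0122+y,.062-x*np.sin(th)+z*np.cos(th)]
  P=[f(-.09,.031,.02),f(-.09,.031,-.02),f(-.076,0,-.036),f(-.076,.031,-.036),f(-.0,.031,-.036)]
  print(th,pj(t,P).round(0).tolist(),((pj(s,P)-[220,140])*4).round(0).tolist())
E
```

```text
[ 0.61674228 -0.01194722  0.14      ] err calib [[272.08893362 231.17766778]]
1.6 [[254.0, 188.0], [276.0, 187.0], [286.0, 205.0], [286.0, 189.0], [290.0, 197.0]] [[360.0, 80.0], [412.0, 119.0], [387.0, 183.0], [432.0, 156.0], [427.0, 260.0]]
1.7 [[254.0, 183.0], [276.0, 183.0], [286.0, 201.0], [286.0, 185.0], [290.0, 197.0]] [[373.0, 78.0], [424.0, 117.0], [398.0, 177.0], [442.0, 154.0], [427.0, 264.0]]
1.8 [[255.0, 179.0], [277.0, 179.0], [286.0, 197.0], [286.0, 182.0], [290.0, 198.0]] [[385.0, 77.0], [436.0, 116.0], [409.0, 172.0], [452.0, 154.0], [426.0, 269.0]]
1.9 [[255.0, 176.0], [277.0, 175.0], [286.0, 194.0], [286.0, 179.0], [291.0, 199.0]] [[396.0, 78.0], [447.0, 117.0], [419.0, 168.0], [461.0, 156.0], [425.0, 273.0]]
```

The wrist and scene views show blue seated: its cap edges match the predicted z=0.088 top. The cover stands at about 1.6 rad. Next I'll close the fingers and go over to behind the cover.

Emit:
servo_tool(delta_pos=[[0, -0.035, 0], [0.01, -0.02, 0], [0.04, 0, 0], [0.04, 0, 0], [0.03, 0, 0]], dr=[[0, 0, -0.6], [0, 0, 0], [0, 0, 0], [0, 0, 0], [0, 0, 0]], grip=[0, 0, 0, 0, 0])

```text
t: 10.62
tool_pos: [0.6684, -0.0124, 0.2212]
tool_rot: [-1.573, -0.007, -0.009]
contact_force: [-0.4, 1.0, -1.2]
opening: -0.0002
```

```bash
python3 cap.py 11 270 200 380 300
```

```text
t 10.62 pos [ 0.6684 -0.0124  0.2212] F [-0.4  1.  -1.2] open -0.0002
[[ 1.      0.0098  0.0014]
 [-0.0014 -0.0019  1.    ]
 [ 0.0098 -1.     -0.0018]]
[[320.98444788  75.49179225]]
```

View pics/w11.png

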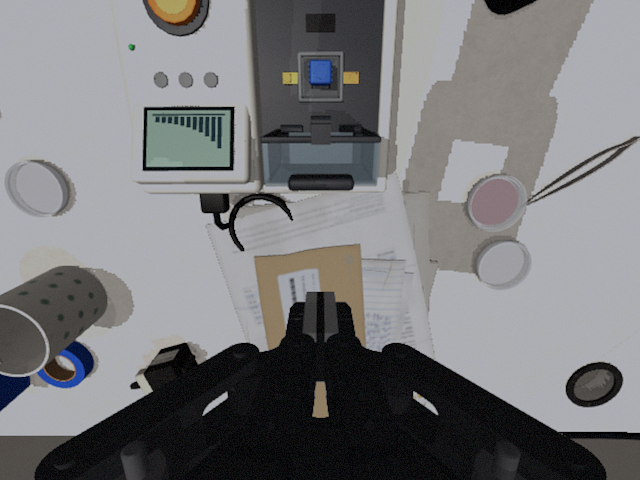

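```bash
python3 - <<'E'
from h import *; import pickle
p,o=pickle.load(open('w11.pkl','rb')); c=cam('wrist',p)
hx=.5864
print(bp(c,(320,176),.151),bp(c,(320,190),.151))
for th in (1.6,1.7,1.8,1.9):
  f=lambda x,z,y=0:[hx+x*np.cos(th)+z*np.sin(th),-.0122+y,.062-x*np.sin(th)+z*np.cos(th)]
  print(th,pj(c,[f(-.09,.031),f(-.09,.023),f(-.076,0)]).round(0).tolist())
E
```

```text
[ 0.61380547 -0.0125773   0.151     ] [ 0.62207138 -0.01258178  0.151     ]
1.6 [[321.0, 187.0], [321.0, 173.0], [321.0, 131.0]]
1.7 [[321.0, 200.0], [321.0, 187.0], [321.0, 144.0]]
1.8 [[321.0, 211.0], [321.0, 200.0], [321.0, 156.0]]
1.9 [[321.0, 221.0], [321.0, 210.0], [321.0, 168.0]]
```

Emit:
servo_tool(delta_pos=[[-0.005, 0.04, 0], [-0.005, 0.035, 0], [0, 0.01, 0], [-0.01, 0, 0], [-0.006, 0, 0]], dr=[[0, 0, 0.5], [0, 0, 0], [0, 0, 0], [0, 0, 0], [0, 0, 0]], grip=[0, 0, 0, 0, 0])

```text
t: 11.3
tool_pos: [0.6454, -0.0127, 0.1332]
tool_rot: [-1.573, -0.001, -0.003]
contact_force: [0.3, -0.1, -0.6]
opening: -0.0002
```

Emit:
servo_tool(delta_pos=[[-0.01, 0, 0], [-0.01, 0, 0], [-0.008, -0.004, 0], [-0.008, -0.003, 0], [0, 0, 0]], dr=[[0, 0, 0], [0, 0, 0], [0, 0, 0], [0, 0, 0], [0, 0, 0]], grip=[0, 0, 0, 0, 0])

```text
t: 11.92
tool_pos: [0.6086, -0.0129, 0.1455]
tool_rot: [-1.574, -0.008, -0.01]
contact_force: [0.8, -0.2, 0.4]
opening: 0.0001
```

```bash
python3 cap.py 12 270 200 380 300;python3 - <<'E'
from h import *
im=ctrl.get_image('scene')[:,:,::-1]
cv2.imwrite('pics/s12.png',cv2.resize(im[120:300,220:420],None,fx=3.5,fy=3.5))
E
```

```text
t 11.93 pos [ 0.6086 -0.0129  0.1455] F [ 0.8 -0.2  0.4] open 0.0001
[[ 0.9999  0.011   0.0013]
 [-0.0013 -0.0029  1.    ]
 [ 0.011  -0.9999 -0.0029]]
[[322.11341271 165.9631331 ]]
```

View pics/s12.png

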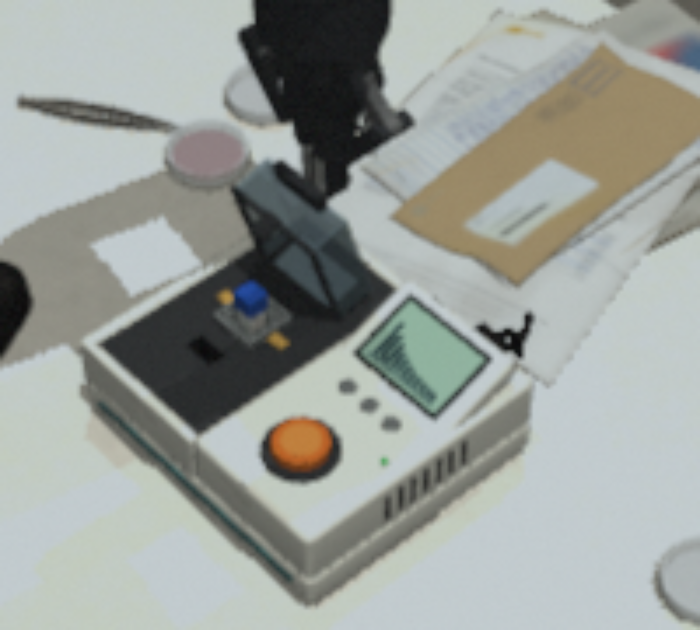

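View pics/w12.png

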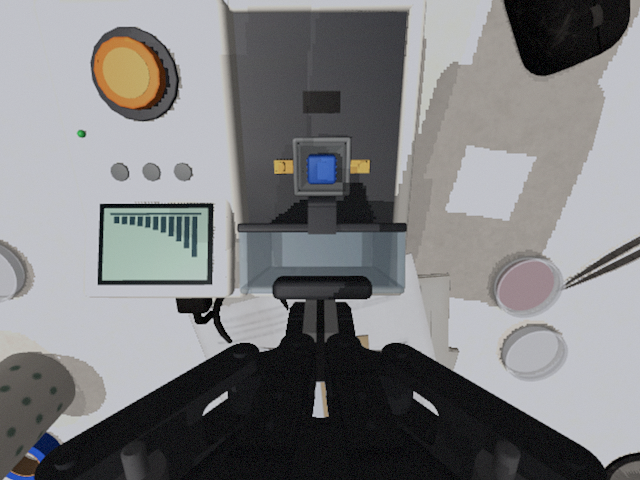

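Emit:
servo_tool(delta_pos=[[-0.009, 0.001, 0], [-0.009, 0.001, 0], [-0.009, 0.002, 0], [-0.009, 0.003, 0], [0, 0, 0]], dr=[[0, 0, 0.6], [0, 0, 0], [0, 0, 0], [0, 0, 0], [0, 0, 0]], grip=[0, 0, 0, 0, 0])

```text
t: 12.65
tool_pos: [0.5708, -0.013, 0.1377]
tool_rot: [-1.574, 0.001, -0.001]
contact_force: [0.2, -0.4, 0.4]
opening: -0.0001
```

Emit:
servo_tool(delta_pos=[[-0.01, 0.003, 0], [-0.01, 0.003, 0], [-0.008, 0.003, 0], [0, 0, 0]], dr=[[0, 0, 0], [0, 0, 0], [0, 0, 0], [0, 0, 0]], grip=[0, 0, 0, 0])

```text
t: 13.15
tool_pos: [0.5398, -0.0128, 0.1268]
tool_rot: [-1.573, 0.003, 0.001]
contact_force: [0.4, 0.3, 0.0]
opening: 0.0002
```

```bash
python3 cap.py 13 270 200 380 300;python3 - <<'E'
from h import *
im=ctrl.get_image('scene')[:,:,::-1]
cv2.imwrite('pics/s13.png',cv2.resize(im[120:300,220:420],None,fx=3.5,fy=3.5))
E
```

```text
t 13.15 pos [ 0.5398 -0.0128  0.1268] F [0.4 0.3 0. ] open 0.0002
[[ 1.     -0.0024  0.0013]
 [-0.0013 -0.0026  1.    ]
 [-0.0023 -1.     -0.0026]]
[[321.81785032 283.83648293]]
```

View pics/s13.png

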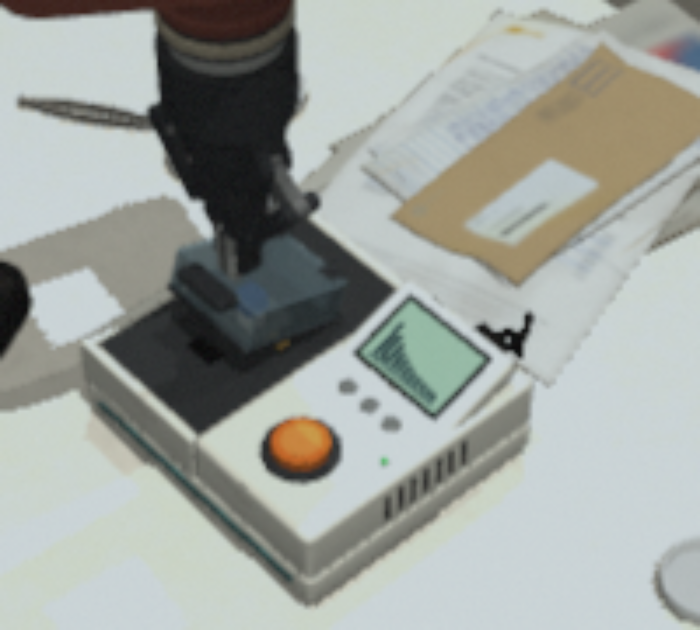

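View pics/w13.png

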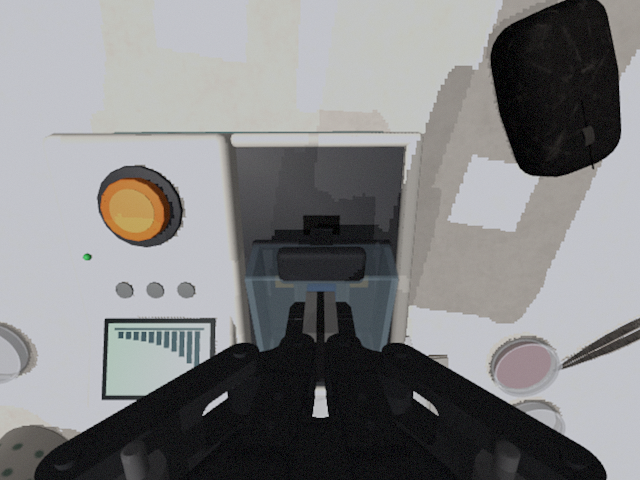

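Emit:
servo_tool(delta_pos=[[0, -0.012, 0], [-0.014, 0, 0], [-0.012, 0, 0], [0, 0.005, 0], [0, 0.008, 0]], dr=[[0, 0, 0], [0, 0, 0], [0, 0, 0], [0, 0, 0], [0, 0, 0]], grip=[0, 0, 0, 0, 0])

```text
t: 13.88
tool_pos: [0.5137, -0.013, 0.1281]
tool_rot: [-1.574, -0.0, -0.002]
contact_force: [-0.1, -0.1, 0.3]
opening: 0.0002
```

Emit:
servo_tool(delta_pos=[[0, 0.007, 0], [0, 0.006, 0], [0, 0.003, 0]], dr=[[0, 0, 0], [0, 0, 0], [0, 0, 0]], grip=[0, 0, 0])

```text
t: 14.25
tool_pos: [0.5129, -0.0131, 0.1149]
tool_rot: [-1.574, 0.006, 0.004]
contact_force: [-12.0, 0.3, 18.7]
opening: 0.0002
```

```bash
python3 cap.py 14 270 200 380 300;python3 - <<'E'
from h import *
im=ctrl.get_image('scene')[:,:,::-1]
cv2.imwrite('pics/s14.png',cv2.resize(im[150:270,230:350],None,fx=5,fy=5,interpolation=cv2.INTER_CUBIC))
st()
E
```

```text
t 14.25 pos [ 0.5129 -0.0131  0.1149] F [-12.    0.3  18.7] open 0.0002
[[ 1.0e+00 -6.3e-03  7.0e-04]
 [-7.0e-04 -3.0e-03  1.0e+00]
 [-6.3e-03 -1.0e+00 -3.0e-03]]
[[322.25263896 333.02743652]]
t 14.35 pos [ 0.5132 -0.0131  0.1145] F [-8.3  0.8 14.7] open -0.0001
[[ 1.0e+00 -4.8e-03  8.0e-04]
 [-8.0e-04 -3.2e-03  1.0e+00]
 [-4.7e-03 -1.0e+00 -3.2e-03]]
```

View pics/s14.png

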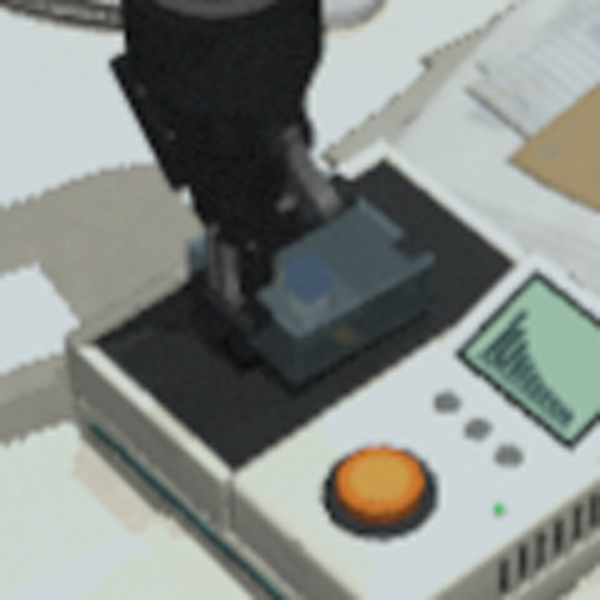

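View pics/w14.png

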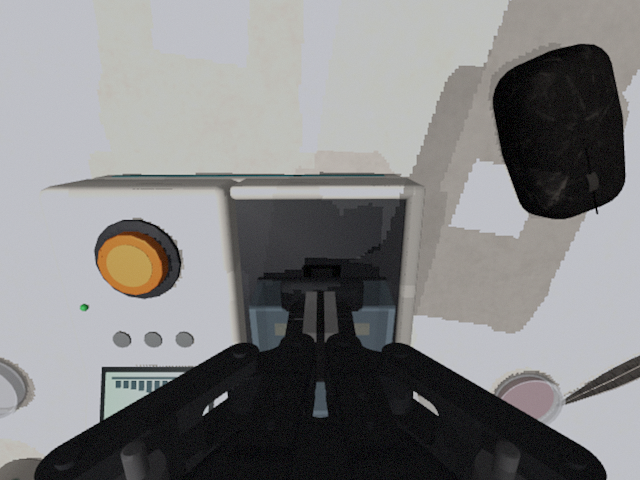

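Emit:
servo_tool(delta_pos=[[-0.001, 0.002, 0], [-0.001, 0.002, 0]], dr=[[0, 0, 0], [0, 0, 0]], grip=[0, 0])

```text
t: 14.6
tool_pos: [0.5131, -0.0131, 0.1145]
tool_rot: [-1.574, 0.003, 0.002]
contact_force: [-4.2, 0.7, 10.6]
opening: 0.0001
```

```bash
python3 - <<'E'
from h import *
hx=.5864; s=cam('scene')
print('unit pts', ((pj(s,[[.5494,-.0122,.068],[.4997,-.1139,.0805]])-[230,150])*5).round(0).tolist())
for th in (0,.06,.1,.15):
  f=lambda x,z,y=0:[hx+x*np.cos(th)+z*np.sin(th),-.0122+y,.062-x*np.sin(th)+z*np.cos(th)]
  P=[f(-.076,0,-.036),f(-.076,.031,-.036),f(0,.031,-.036),f(0,0,-.036),f(-.09,.031,-.02)]
  print(th,((pj(s,P)-[230,150])*5).round(0).tolist())
E
```

```text
unit pts [[308.0, 296.0], [377.0, 475.0]]
0 [[293.0, 399.0], [290.0, 349.0], [430.0, 258.0], [430.0, 309.0], [238.0, 344.0]]
0.06 [[292.0, 392.0], [293.0, 339.0], [433.0, 256.0], [430.0, 309.0], [241.0, 333.0]]
0.1 [[293.0, 387.0], [296.0, 332.0], [435.0, 255.0], [430.0, 309.0], [244.0, 325.0]]
0.15 [[293.0, 380.0], [299.0, 324.0], [438.0, 254.0], [430.0, 309.0], [247.0, 315.0]]
```

Emit:
servo_tool(delta_pos=[[-0.002, 0.006, 0], [0, 0.006, 0]], dr=[[0, 0, 0], [0, 0, 0]], grip=[0, 0])

```text
t: 14.85
tool_pos: [0.5119, -0.0133, 0.1062]
tool_rot: [-1.574, 0.003, 0.003]
contact_force: [-14.6, 2.5, 31.5]
opening: -0.0001
```

Emit:
servo_tool(delta_pos=[[0, -0.005, 0], [0, -0.03, 0], [0, -0.03, 0]], dr=[[0, 0, 0], [0, 0, 0], [0, 0, 0]], grip=[0, 0, 0])

```text
t: 15.22
tool_pos: [0.5106, -0.0128, 0.1683]
tool_rot: [-1.573, 0.009, 0.009]
contact_force: [0.5, -0.2, 1.1]
opening: 0.0001
```

```bash
python3 cap.py 15 270 200 380 300;python3 - <<'E'
from h import *
im=ctrl.get_image('scene')[:,:,::-1]
cv2.imwrite('pics/s15.png',cv2.resize(im[150:270,230:350],None,fx=5,fy=5,interpolation=cv2.INTER_CUBIC))
E
```

```text
t 15.22 pos [ 0.5106 -0.0128  0.1683] F [ 0.5 -0.2  1.1] open 0.0001
[[ 9.999e-01 -1.100e-02  1.000e-04]
 [-2.000e-04 -2.000e-03  1.000e+00]
 [-1.100e-02 -9.999e-01 -2.000e-03]]
[[321.43728292 296.54879217]]
```

View pics/s15.png

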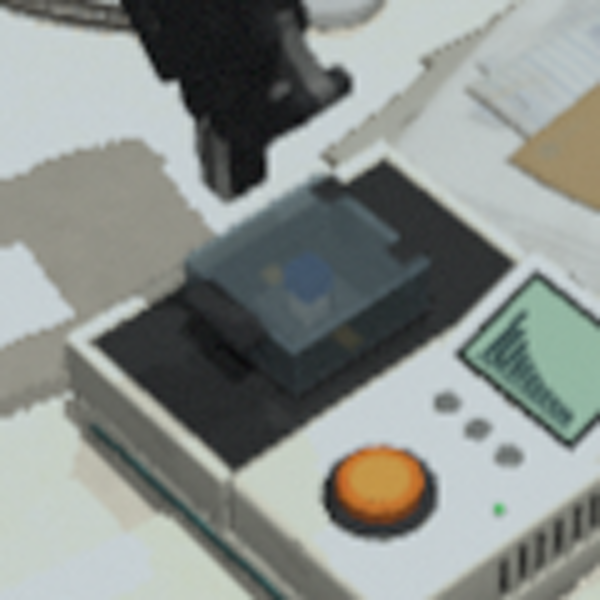

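View pics/w15.png

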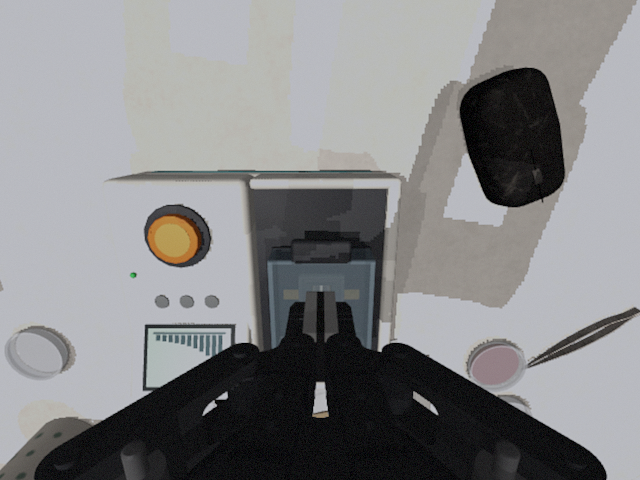

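Emit:
servo_tool(delta_pos=[[-0.005, 0, -0.05], [-0.005, 0, -0.05], [0, 0.03, 0], [0, 0.02, 0], [0, 0, 0]], dr=[[0, 0, -0.6], [0, 0, 0], [0, 0, 0], [0, 0, 0], [0, 0, 0]], grip=[0, 0, 0, 0, 0])

```text
t: 15.95
tool_pos: [0.5017, -0.1157, 0.1144]
tool_rot: [-1.572, -0.003, -0.002]
contact_force: [0.3, 0.7, -0.2]
opening: 0.0002
```

```bash
python3 cap.py 16 270 200 380 300;python3 - <<'E'
from h import *
im=ctrl.get_image('scene')[:,:,::-1]
cv2.imwrite('pics/s16.png',cv2.resize(im[150:270,230:350],None,fx=5,fy=5,interpolation=cv2.INTER_CUBIC))
E
```

```text
t 15.95 pos [ 0.5017 -0.1157  0.1144] F [ 0.3  0.7 -0.2] open 0.0002
[[ 1.0e+00  3.4e-03 -6.0e-04]
 [ 6.0e-04 -1.5e-03  1.0e+00]
 [ 3.4e-03 -1.0e+00 -1.5e-03]]
[[487.86190325 348.53747759]]
```

View pics/s16.png

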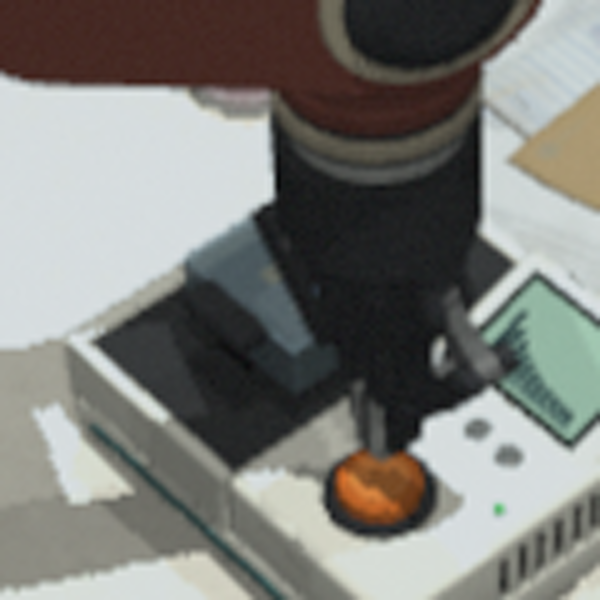

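View pics/w16.png

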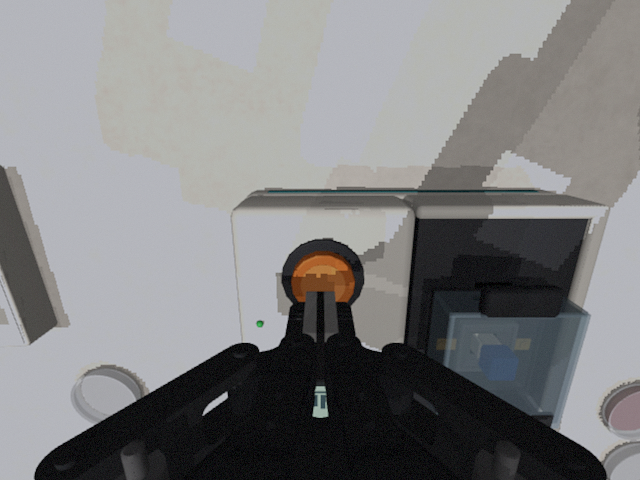

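Emit:
servo_tool(delta_pos=[[-0.002, 0.01, 0.001], [0, 0.006, 0], [0, 0, 0]], dr=[[0, 0, 0.2], [0, 0, 0], [0, 0, 0]], grip=[0, 0, 0])

```text
t: 16.42
tool_pos: [0.5022, -0.1148, 0.1013]
tool_rot: [-1.575, -0.007, -0.003]
contact_force: [-0.4, -0.3, -0.2]
opening: -0.0003
```

```bash
python3 - <<'E'
from h import *; import pickle
p,o=pickle.load(open('w16.pkl','rb')); c=cam('wrist',p)
hx=.5864
for th in (0,.06,.1):
  f=lambda x,z,y=0:[hx+x*np.cos(th)+z*np.sin(th),-.0122+y,.062-x*np.sin(th)+z*np.cos(th)]
  print(th,((pj(c,[f(-.09,.031,-.02),f(-.09,.031,.02),f(-.076,.031,-.036),f(-.076,.031,.036),f(-.076,0,-.036)])-[400,250])*4).round(0).tolist())
im=cv2.imread('pics/w16.png'); cv2.imwrite('pics/w16c.png',cv2.resize(im[250:400,400:600],None,fx=4,fy=4))
E
```

```text
0 [[353.0, 160.0], [675.0, 161.0], [210.0, 259.0], [775.0, 260.0], [132.0, 150.0]]
0.06 [[371.0, 195.0], [702.0, 196.0], [221.0, 292.0], [798.0, 293.0], [142.0, 165.0]]
0.1 [[384.0, 221.0], [721.0, 221.0], [229.0, 315.0], [814.0, 317.0], [149.0, 176.0]]
```

View pics/w16c.png

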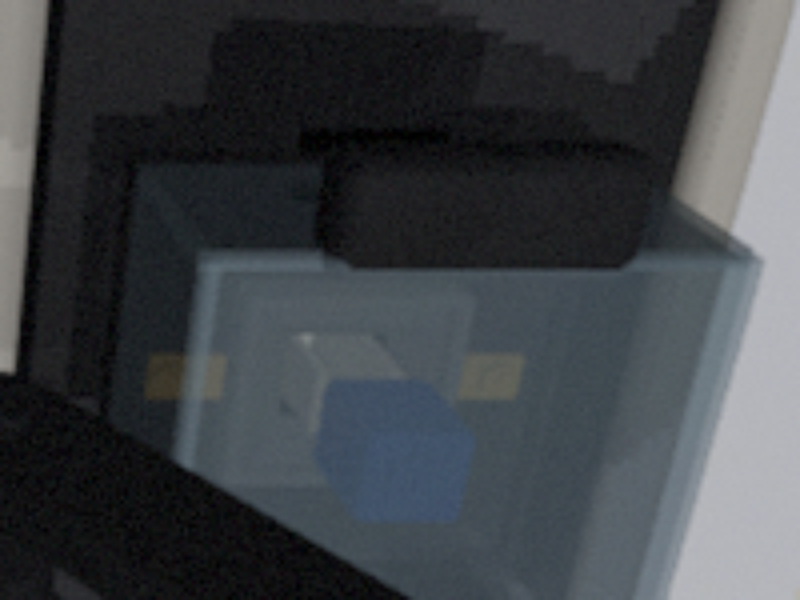

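The roof's front edge sits at row 260 of the crop. That matches the prediction for shut (259, against 292 at 0.06 rad), so the cover is latched. Now the key.

Emit:
servo_tool(delta_pos=[[-0.002, 0.004, 0], [0, 0.003, 0], [0, 0.002, 0]], dr=[[0, 0, 0.1], [0, 0, 0], [0, 0, 0]], grip=[0, 0, 0])

```text
t: 16.8
tool_pos: [0.5006, -0.1149, 0.0929]
tool_rot: [-1.575, -0.006, -0.002]
contact_force: [-2.0, 0.5, 4.8]
opening: 0.0001
```

Emit:
servo_tool(delta_pos=[[0, 0.002, 0], [0, 0.002, 0], [0, 0.002, 0]], dr=[[0, 0, 0], [0, 0, 0], [0, 0, 0]], grip=[0, 0, 0])

```text
t: 17.18
tool_pos: [0.5007, -0.1149, 0.0887]
tool_rot: [-1.575, -0.005, -0.001]
contact_force: [-4.1, 2.0, 8.8]
opening: -0.0003
```

Emit:
servo_tool(delta_pos=[[0, 0.002, 0], [0, 0.0015, 0]], dr=[[0, 0, 0], [0, 0, 0]], grip=[0, 0])

```text
t: 17.42
tool_pos: [0.5008, -0.1149, 0.0885]
tool_rot: [-1.574, -0.004, 0.001]
contact_force: [-6.1, 1.9, 11.0]
opening: -0.0001
```

Emit:
servo_tool(delta_pos=[[0, 0.0012, 0], [0, 0.0012, 0], [0, 0.0012, 0], [0, 0.0012, 0]], dr=[[0, 0, 0], [0, 0, 0], [0, 0, 0], [0, 0, 0]], grip=[0, 0, 0, 0])

```text
t: 17.92
tool_pos: [0.5008, -0.1149, 0.0885]
tool_rot: [-1.574, -0.001, 0.004]
contact_force: [-5.9, 1.4, 9.3]
opening: -0.0001
```

Emit:
servo_tool(delta_pos=[[0, 0.002, 0], [0, 0.002, 0], [0, 0.002, 0], [0, 0.002, 0], [0, 0.002, 0]], dr=[[0, 0, 0], [0, 0, 0], [0, 0, 0], [0, 0, 0], [0, 0, 0]], grip=[0, 0, 0, 0, 0])

```text
t: 18.55
tool_pos: [0.5009, -0.1149, 0.0884]
tool_rot: [-1.572, 0.003, 0.01]
contact_force: [-7.3, 2.7, 13.8]
opening: -0.0
```

```bash
python3 - <<'E'
from h import *
for i in range(12):
    im=ctrl.get_image('scene'); o=ctrl.get_obs(); print(round(o['t'],2),o['tool_pos'].round(4),o['contact_force'].round(1))
cv2.imwrite('pics/s17.png',cv2.resize(im[150:270,230:350,::-1],None,fx=5,fy=5,interpolation=cv2.INTER_CUBIC))
E
```

```text
18.6 [ 0.5009 -0.1149  0.0884] [-6.7  3.5 13.9]
18.65 [ 0.5009 -0.115   0.0885] [-8.1  2.2 13.4]
18.7 [ 0.5009 -0.1149  0.0885] [-8.   2.5 14.2]
18.75 [ 0.5009 -0.1149  0.0885] [-7.1  1.8 14.2]
18.8 [ 0.5009 -0.1149  0.0885] [-7.3  3.  13.5]
18.85 [ 0.5009 -0.1149  0.0884] [-6.7  2.2 13.7]
18.9 [ 0.5009 -0.1149  0.0885] [-7.8  2.2 15. ]
18.95 [ 0.5009 -0.1149  0.0885] [-7.4  3.  14. ]
19.0 [ 0.5009 -0.1149  0.0885] [-7.1  2.5 14. ]
19.05 [ 0.5009 -0.1149  0.0884] [-8.4  2.5 13.5]
19.1 [ 0.5009 -0.115   0.0885] [-7.1  2.5 13.7]
19.15 [ 0.5009 -0.1149  0.0884] [-8.3  2.5 13.9]
```

View pics/s17.png

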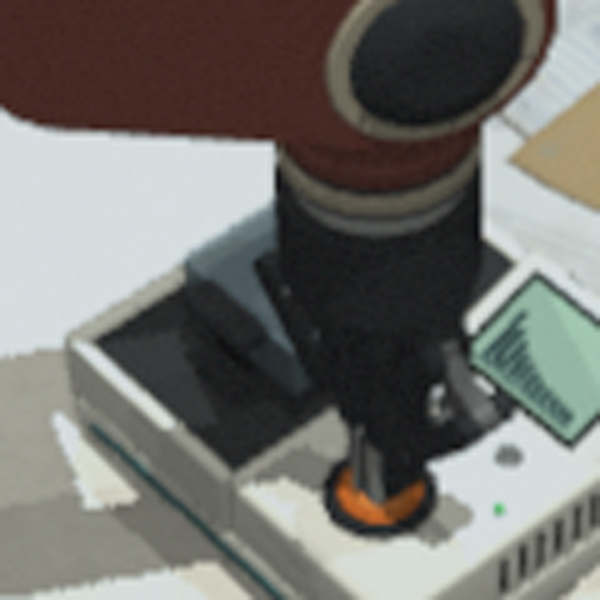

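```bash
python3 - <<'E'
from h import *
for i in range(40): im=ctrl.get_image('wrist')
cv2.imwrite('pics/w18.png',im[:,:,::-1]); cv2.imwrite('pics/t18.png',ctrl.get_image('top')[:,:,::-1])
o=ctrl.get_obs(); print(round(o['t'],2),o['tool_pos'].round(4),o['contact_force'].round(1))
E
```

```text
21.2 [ 0.5009 -0.1149  0.0884] [-7.4  2.9 14.5]
```

View pics/w18.png

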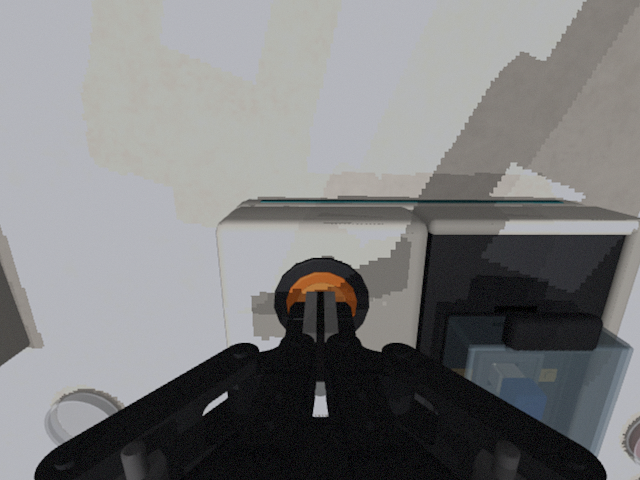

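View pics/t18.png

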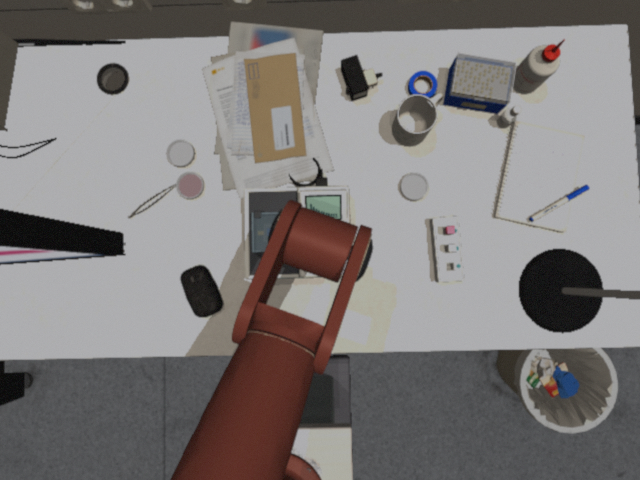

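The key is fully down with the fingers on it, and the cover is shut with the blue cuvette inside. Pink and white are in the rack; the dish (414,187) and mouse (201,291) have not moved.

```bash
python3 -c "
from station import ctrl
print(ctrl.finish_job())"
```

```text
the job is handed in; nothing more can be done
None
```

I seated the blue cuvette fully in the nest with its plates towards the brass contacts. I then swung the cover over, pressed its front down until it latched, and pressed the orange key. The job was handed in at about 21 s with the key still held down.

**Cuvette:** The seated cap's edges were within about 1 mm of where they should be for a top at 88 mm. They would be several millimetres off if it stood 5 mm high.

**Cover:** After I let go, its roof edge lined up with the shut position in both the scene and wrist pictures. The catch did not give at the first push, at about 19 N. It snapped on the second, which read about 31 N at the fingertips, well above the 6 N you quoted.

**Key:** The fingertips stood at 74.4 mm, against 74.5 mm for fully down. It was held there for about 4 s before hand-in with a steady push of about 14 N, or 8 N spring plus margin. A sideways force of about 7 N was also present.

**Bystanders:** The white and pink cuvettes are still in the rack. In the last top picture the dish and mouse show no movement.

I could not read the cover angle or key travel directly; both come from the pictures and the measured tool height. No check failed.

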